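# Take a framed miniature out of its transit foam and show it on the table easel

## Robot

A 6-joint arm with a two-finger parallel gripper is mounted at the origin on the work surface. World frame = base frame: x ahead of the robot, y to its left, z up, the work surface at z = 0. Lengths are in m, angles in rad, forces in N, time in s.
With the tool pointing down it reaches from about 0.225 to 0.875 m from the base axis. Payload 3.4 kg.
Tool frame: the origin (TCP) lies at the very end of the fingers, on their centre line; the grasp point (between the pads) lies 19 mm behind it (manip.hold_point_z is the distance from the TCP to the grasp point, in m); z points along the fingers, x is the direction in which the jaws open and shut, and the axes are right-handed (so a half turn about z gives the same grasp; the last joint's range is limited). The gripper opens to 85 mm and grips with 20 to 120 N. Pads are 22 mm wide; open, the fingers measure 114 mm over their backs; the gripper's body (76 mm by 85 mm) begins 54 mm behind the grasp point. The pads swing forward as they close: fully open they stand 13 mm farther back than shut.
Start: joints at [-1.221, 0.276, 1.505, -0, 1.361, -0.121], TCP at [0.261, -0.512, 0.231] pointing down, gripper open.
Joint ranges: [-2.89, 2.89], [-0.75, 2.08], [0.22, 2.7], [-1.18, 4.32], [0.11, 2.71], [-2.7, 2.7]. Speed limits (rad/s): [2.57, 2.57, 3.14, 3.14, 3.14, 3.14].

## Interface

Orientations are given as a unit quaternion [w, x, y, z].
In Python, from rig import telemetry, cams, manip, finder gives the robot as it stands. The module is installed in compiled form; this text tells all that it offers.
- The arm moves only by the tool carry_out, never from a script. Its argument "rows" is a list that holds one entry, the list of rows, each a list of 5 numbers: the gripper's target within -1 to 1 (fully open at 1, half-way at 0, shut at -1), then the shift along the world's x, y, z in cm, then the turn about the world's z in rad. A call has 1 to 12 rows; each row shifts and turns the commanded pose from where the row before left it; what a row does not reach is not made up. A row lasts 1/10 s, in which the tool goes at most 50 mm and 8.59 degrees, less where a joint would pass 70% of its speed; a pose out of reach is approached as far as the arm can. A call with a gripper value outside its range is refused whole. The fingers move at their own pace and stop on an object; "force" is the grip in N (left out, the last holds). Time passes only in rows, so rows that do not move let the fingers close. It gives the time, the measured TCP pose, the force and the opening at its end, in the units of the state.
- telemetry.get_state(): the state, without advancing time (a new reading comes with each control period).
- cams.get_image(name): name is "side" or "top" or "wrist"; returns a dict with "image" (420x560x3 uint8, red, green, blue), "camera_matrix" (3x3 intrinsics, pixels), "eye" and "attitude" of the camera in the world. Camera axes: x right, y down, z forward; pixel columns grow to the right and rows downward; lengths in m; the calibration is good to about 2 mm. A picture is of the moment at which its call begins. There is no depth.
- manip.sign_off(): hands the job in, once; it reports no verdict.
Trained networks look in a picture, given as the dict that the camera call returned (one of the last four; its "shot" number tells which), for a name from the list of things; names that differ only in an ending like _2 or _b are one class to them, and where a whole thing is asked for, a point or a joint stands for the part that bears it (a point fixed in the world has none). Each returns a list of dicts, best first, with "confidence" (0 to 1); they miss things now and then, are a little off and sometimes report something else, mostly with a low value. They report only what shows in the picture. A call takes as long as a camera call. They do not tell look-alikes from the thing itself.
- finder.boxes_of(picture, thing): "xy" ([column, row] in pixels, amid what is visible of it).
The state is a dict: "clock": time; "qpos": joint angles; "qd": joint speeds; "effort": joint torques, N m; "position": TCP position; "ee_rot": TCP orientation; "contact_force": force on the tool from outside, world axes, zero at the start; "moment": the same for the moment, N m; "width": finger opening in m.
Only numpy, scipy, OpenCV 4.12 (cv2) and the standard library are available. Lean on these libraries where they do the work, as an engineer would, in place of code of your own. Each camera call takes 0.05 s, during which the arm holds its last target.

## Task

The small framed painting lies face down in the tight foam cutout of its transit tray. Lift its top edge first, at the finger channel, and tip it well up while its foot is still down in the cutout; then take it out, turn it face out and set it gently on the sloped table easel, right way up, roughly centred, standing on the ledge with its back resting on the two rails. Handle it by the wooden frame only, never touch the picture, do not let it fall, and leave the jars, the brush and the brush pot where they are.

Things in the scene. Friction and masses are not known exactly. Their poses are not given: they have to be found in the camera images.
- frame: Small framed painting, loose, about 0.15 kg: light wood frame 100 mm wide, 124 mm from foot to top, 18 mm thick, flat outer faces, four wooden members each 20 mm wide. The picture lies 5 mm below the wood on the front; on the back a brown board with a brass hanger near the top lies 5 mm below the wood. Origin: centre of the front face. Axes as frame_center.
- frame_center (a point): Centre of the framed painting. Axes: x across the width, y from the foot towards the top edge, z from the picture side to the back. At the start it lies face down in the cutout, so z points up and y points to the finger channel of the tray.
- frame_top (a point): Middle of the frame's top edge: 62 mm from frame_center along the frame's y, half-way through the thickness. Same axes. At the start this edge lies at the finger channel.
- frame_foot (a point): Middle of the frame's foot edge: 62 mm from frame_center along -y, half-way through the thickness. Same axes.
- picture: The painted picture, fixed in the frame: 60 x 84 mm seen through the wood, 5 mm below the wood's face. Origin at the centre of the front face of the frame (9 mm in front of frame_center), same axes. Not to be touched.
- tray: Transit tray, fixed to the bench: plywood tray 176 mm (x) by 228 mm (y, from -118 to +110 mm) with walls 50 mm high, filled with dark grey foam whose flat top is 60 mm above the bench. Origin at bench height, y along the tray towards the finger channel, z up.
- tray_cutout (a point): Middle of the cutout's pale floor, 42 mm above the bench; axes as the tray. The cutout is 104 mm (x) by 128 mm (y) and 18 mm deep: the frame lies in it flush with the foam top, with about 2 mm of play all round. Stood up on its foot against the cutout's wall at y = -64 mm, the frame stays standing by itself.
- tray_channel (a point): Middle of the cutout's edge at the finger channel (64 mm from tray_cutout along y), 42 mm above the bench; axes as the tray. The channel is a slot 68 mm wide, its floor 10 mm above the bench. It reaches in under the frame's top edge to y = -18 mm and runs out to y = +58 mm, open through the tray's end, so slanted fingertips can get under the edge.
- easel_seat (a point): On the easel: middle of the line where the ledge meets the front plane of the rails, 35 mm above the bench. Axes: x along the ledge, y up the slope along the rails, z into the easel. A frame properly set on it has the same axes, with frame_center at about x 0, y +62 mm, z -9 mm.
- easel: Wooden table easel, fixed to the bench, leaning back 45 degrees. Two rails 14 mm wide with centre lines 40 mm either side of the middle (66 mm open between) reach 102 mm up the slope. Ledge 130 mm long, 29 mm deep, with a lip 6 mm high along its front. From 20 mm up the slope, the gap between and 60 mm behind the rails is free. Origin at bench height below easel_seat, front to its +y.
- jar_ochre: Paint jar with ochre label, 60 mm diameter, 70 mm high, loose, bystander. Origin at the centre of its underside.
- jar_green: Paint jar with green label, 60 mm diameter, 70 mm high, loose, bystander. Origin at the centre of its underside.
- brush: Paint brush lying on the bench, 190 mm long, loose, bystander. Its x axis runs along it, handle to -x.
- brush_pot: Black pot 72 mm in diameter and 100 mm high full of brushes (about 260 mm high in all), loose, bystander. Origin at the centre of its underside.
There are look-alikes about, which are no part of the job. Several things have the shape of the frame; the one meant has the colours described above.

How it is judged:
On the way:
1. the frame is tipped up by its top edge, by more than 30 degrees, while its foot is still down in the cutout (angle between frame_center's own z axis and vertical between 0.52 and 1.8 rad and z of frame_top in the frame of tray_channel above 0.06 m and z of frame_foot in the frame of tray_channel below 0.014 m and y of frame_foot in the frame of tray_channel between -0.135 and -0.075 m), for 0.1 s.
At the end, for the whole second after the job is handed in: The framed painting rests on the easel, released and at rest: foot on the ledge, back against both rails (within about 7 degrees), picture outward, top edge up, upright along the rails within about 7 degrees, and its middle within 20 mm of the easel's middle sideways (x of frame_center in the frame of easel_seat between -0.02 and 0.02 m and y of frame_center in the frame of easel_seat between 0.055 and 0.068 m and z of frame_center in the frame of easel_seat between -0.016 and -0.005 m and y of frame_top in the frame of easel_seat above 0.11 m and angle between frame_center's own z axis and vertical above 2.1 rad and angle between the z axis of frame_center and the z axis of easel_seat, either way round below 0.12 rad and angle between the y axis of frame_center and the y axis of easel_seat, either way round below 0.12 rad and linear speed of frame below 0.02 m/s); the robot touches nothing.
It fails at once if the robot touches the picture (contact force between any of the fingers, the arm and picture above 1 N).
It fails at once if the frame falls (moves faster than 0.5 m/s with no finger on it) (linear speed of frame above 0.5 m/s and contact force between the fingers and frame below 0.05 N).
It fails at once if a jar, the brush or the pot is shifted by more than 20 mm (distance of any of jar_ochre, jar_green, brush, brush_pot from where it was at the start of the episode above 0.02 m).
It also fails if it takes over 64 s, if anything falls off the work surface, if the arm or the gripper's body presses on something with over 40 N, if the wrist force passes 120 N, or if a joint passes its speed limit or range.

## Working session

There is one attempt and no reset: what is moved stays moved. The work goes in short steps, Python scripts to look and compute and a tool call to move; the robot and the scene stay as the last step left them, time stands still between calls to the robot, and variables do not carry over. Pictures are saved under pics/ and viewed, and the job is handed in when it is done.

Besides the shell and the picture viewer there is one more tool, called after ">>>" in YAML: its name, and indented under it one key for each argument. carry_out: Moves the arm, as the interface text tells. Its arguments: {"type":"object","properties":{"rows":{"type":"array","items":{"type":"array","items":{"type":"array","items":{"type":"number"}}}},"force":{"type":"number"}},"required":["rows"]}

```bash
mkdir -p pics; ls
cat > h.py <<'E'
import numpy as np, cv2
from rig import telemetry, cams, manip, finder
def save(d,n):
    cv2.imwrite(f'pics/{n}.png', d['image'][:,:,::-1])
def R(q):
    w,x,y,z=q
    from scipy.spatial.transform import Rotation as Ro
    return Ro.from_quat([x,y,z,w]).as_matrix()
def att(d):
    a=np.array(d['attitude'],float)
    return a if a.shape==(3,3) else R(a)
def proj(d,P):
    P=np.atleast_2d(P); c=(P-np.array(d['eye']))@att(d)
    u=c@np.array(d['camera_matrix']).T
    return u[:,:2]/u[:,2:]
def onplane(d,uv,z):
    r=att(d)@np.linalg.inv(np.array(d['camera_matrix']))@np.array([uv[0],uv[1],1.])
    e=np.array(d['eye']); return e+r*(z-e[2])/r[2]
E
python3 - <<'E'
from h import *
print(telemetry.get_state(), manip.hold_point_z)
for n in ['side','top','wrist']:
    d=cams.get_image(n); save(d,n+'0'); print(n,d['eye'],d['attitude'],d['camera_matrix'],d['shot'])
    for t in ['frame','tray','easel','jar_ochre','jar_green','brush','brush_pot']:
        print(t,[( [round(v) for v in b['xy']],round(b['confidence'],2)) for b in finder.boxes_of(d,t)])
E
```

```text
pics
{'clock': 0.0, 'qpos': array([-1.22101242e+00,  2.76599828e-01,  1.50616831e+00, -1.32013957e-05,
        1.36071525e+00, -1.20977829e-01]), 'qd': array([ 0.00085435,  0.00153334,  0.00065397, -0.00099869,  0.00069544,
        0.00058539]), 'effort': array([ 6.71260350e-04, -4.16775584e+01, -2.45807898e+01,  1.42729691e-04,
        1.11014693e-02,  2.91948172e-07]), 'position': array([ 0.26061174, -0.51192945,  0.23042296]), 'ee_rot': array([-5.82743553e-04,  8.52515824e-01, -5.22700561e-01, -7.44429890e-04]), 'contact_force': array([0.47357312, 0.49771998, 0.58931625]), 'moment': array([-0.00062469, -0.00563312, -0.01536654]), 'width': 0.08554153600039575} 0.0187
side [ 0.35328656 -0.4063504   0.7299605 ] [-0.33916117  0.91708185 -0.19387369  0.07964663] [[384.27965832   0.         281.78086095]
 [  0.         384.27965832 209.99777334]
 [  0.           0.           1.        ]] 1
frame [([230, 342], 0.69), ([263, 198], 0.66)]
tray [([267, 220], 0.94)]
easel [([375, 369], 0.64)]
jar_ochre [([431, 293], 0.89)]
jar_green [([371, 231], 0.76), ([263, 199], 0.63)]
brush [([299, 173]
[... 173 characters left out ...]
    273.39204843]
 [  0.         379.8842765  213.51628923]
 [  0.           0.           1.        ]] 2
frame [([239, 228], 0.84), ([376, 314], 0.77), ([258, 244], 0.71), ([204, 163], 0.22)]
tray [([259, 242], 0.74)]
easel [([445, 218], 0.76)]
jar_ochre [([407, 134], 0.81), ([240, 224], 0.27)]
jar_green [([323, 141], 0.79)]
brush [([206, 164], 0.58), ([440, 219], 0.28)]
brush_pot [([91, 229], 0.89)]
wrist [ 0.33449558 -0.47564864  0.37230419] [ 0.13821382  0.84152691 -0.51533128 -0.08463486] [[309.90200432   0.         281.84510743]
 [  0.         309.90200432 212.68255793]
 [  0.           0.           1.        ]] 3
frame []
tray []
easel []
jar_ochre []
jar_green []
brush []
brush_pot []
```

View pics/side0.png

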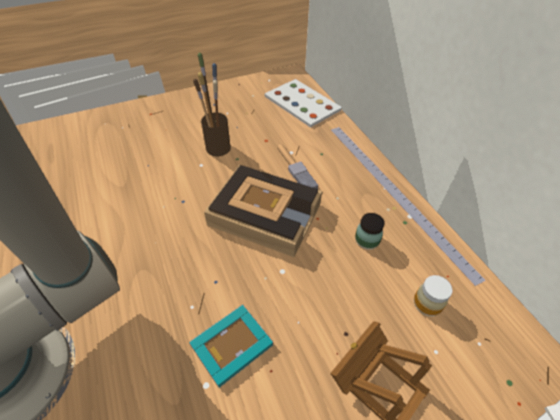

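View pics/top0.png

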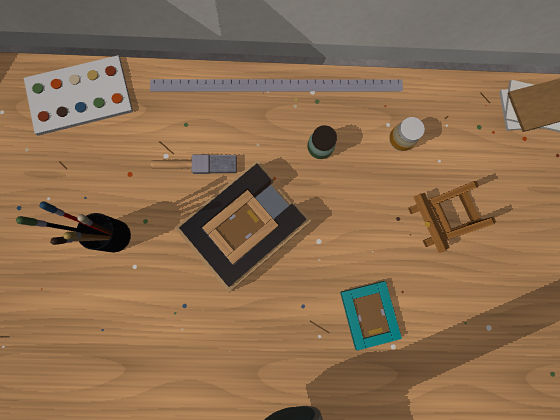

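View pics/wrist0.png

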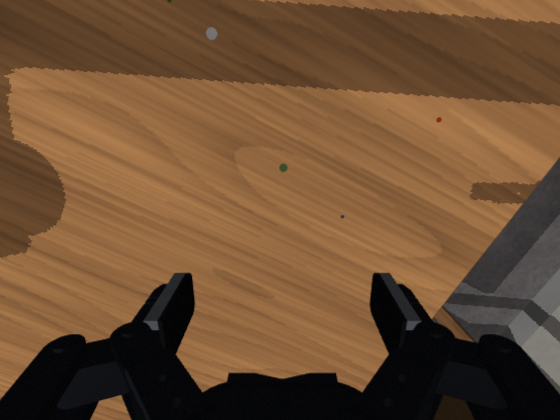

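The top picture shows two frame-shaped candidates: a light-wood frame with a brown back in the dark foam tray at (239,228), and a teal frame lying on the bench at (372,315). I choose the light-wood one in the tray and will check it in a crop. The easel is at (445,218), the jars at (323,141) and (407,134), the brush at (200,163) and the pot at (95,232).

Run:
```python
from h import *
d=cams.get_image('top'); im=d['image'][:,:,::-1]
a=cv2.resize(im[150:300,165:320],None,fx=5,fy=5,interpolation=cv2.INTER_CUBIC)[:600]
cv2.imwrite('pics/crop1.png',cv2.resize(im[155:295,170:315],(725,600*725//725),interpolation=cv2.INTER_CUBIC))
cv2.imwrite('pics/crop2.png',cv2.resize(im[165:265,400:520],(720,600),interpolation=cv2.INTER_CUBIC))
print(d['image'].shape)
for uv,z in [((239,228),.06),((445,218),0),((323,141),.03),((407,134),.03),((100,232),.05),((200,163),.01)]:
    print(uv,onplane(d,uv,z).round(3))
d=cams.get_image('side'); im=d['image'][:,:,::-1]
cv2.imwrite('pics/crop3.png',cv2.resize(im[155:255,195:335],(784,560),interpolation=cv2.INTER_CUBIC))
cv2.imwrite('pics/crop4.png',cv2.resize(im[315:420,325:445],(686,600),interpolation=cv2.INTER_CUBIC))
```

```text
(420, 560, 3)
(239, 228) [0.564 0.173 0.06 ]
(445, 218) [ 0.606 -0.29   0.   ]
(323, 141) [ 0.768 -0.006  0.03 ]
(407, 134) [ 0.792 -0.197  0.03 ]
(100, 232) [0.548 0.46  0.05 ]
(200, 163) [0.714 0.269 0.01 ]
```

View pics/crop1.png

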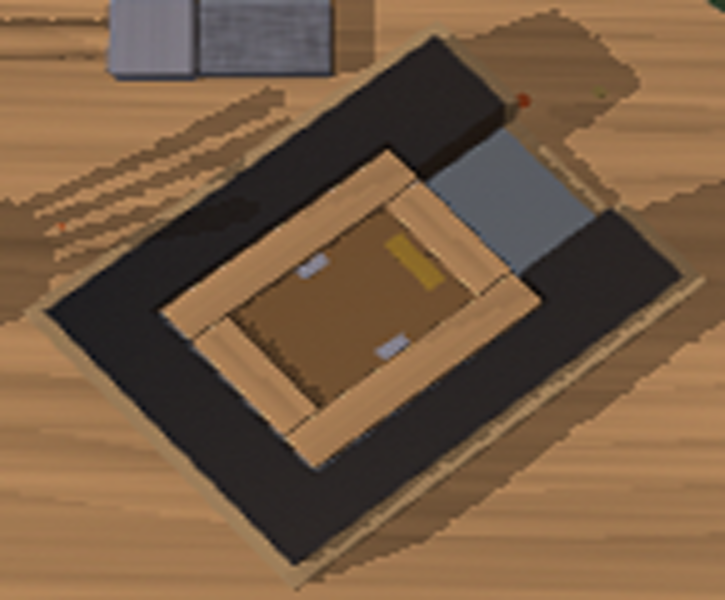

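View pics/crop2.png

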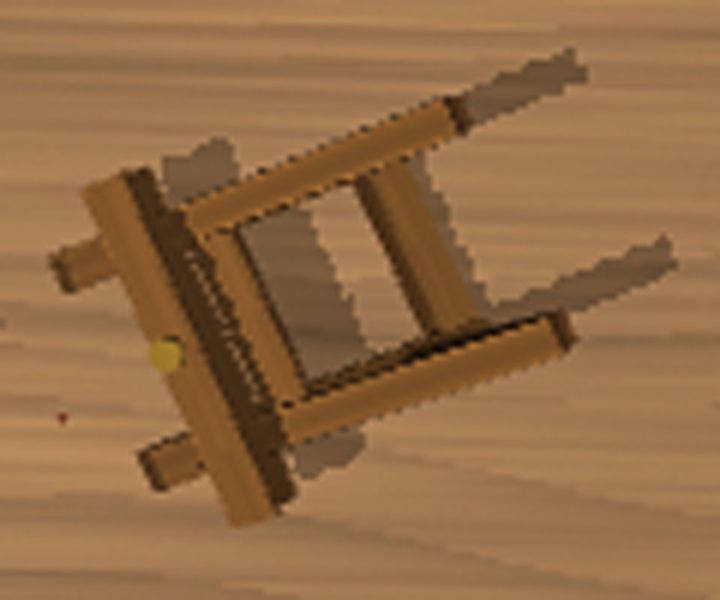

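View pics/crop3.png

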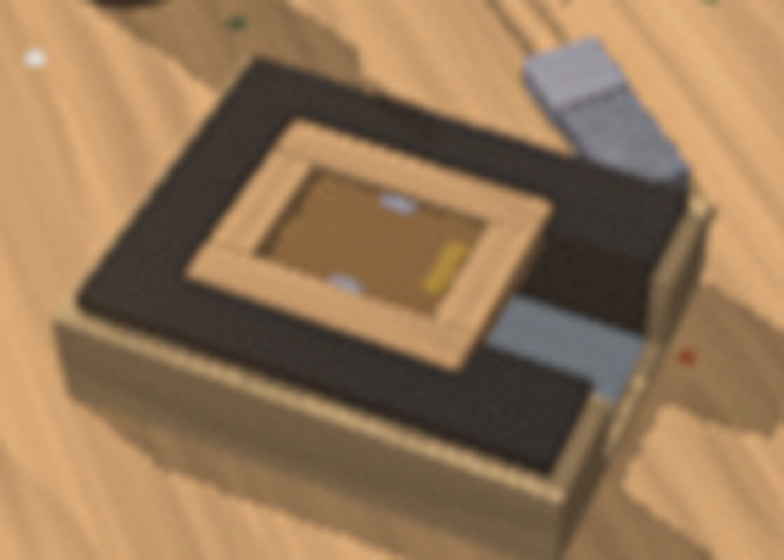

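View pics/crop4.png

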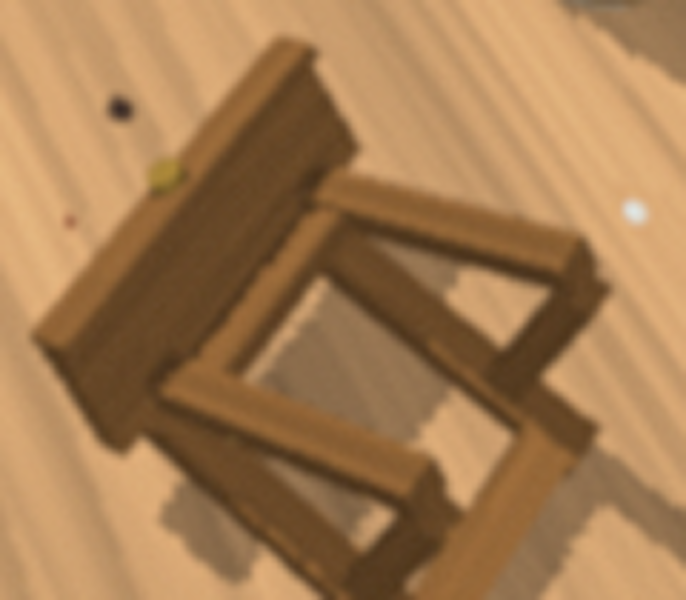

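```bash
cat > fit.py <<'E'
from h import *
import pickle
from scipy.optimize import least_squares
T=cams.get_image('top'); S=cams.get_image('side')
pickle.dump((T,S),open('cal.pkl','wb'))
# frame corners in tray axes, z=.06 ; order: (-50,62)?,..
obsT=np.array([(247.6,189.5),(278.2,225),(233,264.2),(202,227.6)])
obsS=np.array([(248.2,176.4),(293.6,192),(277.1,221.1),(228.6,203.2)])
# T order: chanA,chanB,footB,footA ; A = upper-left side (+x world...) B=lower
loc=np.array([(-.05,.062,.06),(.05,.062,.06),(.05,-.062,.06),(-.05,-.062,.06)])
locS=loc[[3,0,1,2]]
def tf(p,L):
    c,s=np.cos(p[2]),np.sin(p[2]); Rm=np.array([[c,-s,0],[s,c,0],[0,0,1]])
    return L@Rm.T+np.array([p[0],p[1],0])
def res(p): return np.concatenate([(proj(T,tf(p,loc))-obsT).ravel(),(proj(S,tf(p,locS))-obsS).ravel()])
for q in range(4):
    r=least_squares(res,[.56,.17,-1+q*1.57]); print('frame/tray',r.x.round(4),r.cost.round(2),r.fun.round(1)[:16]) if r.cost<200 else 0
# easel: rail end corners, easel_seat at (0,0,.035); axes: front is easel +y; x_e; 
# easel_seat x along ledge; slope y=( back up ), z into easel. easel origin +y=front, z up -> local x, with slope back: point = (x, -102c45, .035+102 s45)
k=.102*np.sin(np.pi/4)
xs=np.array([-.047,-.033,.033,.047])
E=np.stack([xs,-k*np.ones(4),.035+k*np.ones(4)],1)
eT=np.array([(474.2,181.2),(477.5,186.7),(491.7,217.2),(495.3,222.5)])
eS=np.array([(427.4,357),(422.1,364.4),(401.5,395.5),(395,402)])
def res2(p):
    return np.concatenate([(proj(T,tf(p,E))-eT).ravel(),(proj(S,tf(p,E[::sg2]))-eS).ravel()])
for sg2 in (1,-1):
  for q in range(4):
    r=least_squares(res2,[.6,-.29,q*1.57]); print('easel',sg2,r.x.round(4),r.cost.round(2),r.fun.round(1)) if r.cost<1000 else 0
E
python3 fit.py
```

```text
frame/tray [ 0.569   0.1703 -2.4067] 4.08 [ 0.1 -1.   0.5 -0.6 -0.3 -0.6 -0.3 -1.1 -1.   0.5 -0.3 -0.  -0.9  0.3
 -1.1  1.1]
frame/tray [ 0.569   0.1703 -2.4067] 4.08 [ 0.1 -1.   0.5 -0.6 -0.3 -0.6 -0.3 -1.1 -1.   0.5 -0.3 -0.  -0.9  0.3
 -1.1  1.1]
frame/tray [0.569  0.1703 3.8765] 4.08 [ 0.1 -1.   0.5 -0.6 -0.3 -0.6 -0.3 -1.1 -1.   0.5 -0.3 -0.  -0.9  0.3
 -1.1  1.1]
frame/tray [0.569  0.1703 3.8765] 4.08 [ 0.1 -1.   0.5 -0.6 -0.3 -0.6 -0.3 -1.1 -1.   0.5 -0.3 -0.  -0.9  0.3
 -1.1  1.1]
easel 1 [ 0.6525 -0.3853 -2.7487] 2.92 [ 0.  -1.  -0.3 -0.2 -0.2 -0.4 -0.7  0.8 -0.3  0.3  0.6 -0.7 -1.   0.3
  0.5  1. ]
easel 1 [ 0.6525 -0.3853  3.5345] 2.92 [ 0.  -1.  -0.3 -0.2 -0.2 -0.4 -0.7  0.8 -0.3  0.3  0.6 -0.7 -1.   0.3
  0.5  1. ]
easel 1 [ 0.6525 -0.3853  3.5345] 2.92 [ 0.  -1.  -0.3 -0.2 -0.2 -0.4 -0.7  0.8 -0.3  0.3  0.6 -0.7 -1.   0.3
  0.5  1. ]
easel 1 [ 0.6525 -0.3853  3.5345] 2.92 [ 0.  -1.  -0.3 -0.2 -0.2 -0.4 -0.7  0.8 -0.3  0.3  0.6 -0.7 -1.   0.3
  0.5  1. ]
```

```bash
cat >> fit.py <<'E'
print('---')
def res2(p):
    return np.concatenate([(proj(T,tf(p,E[::-1]))-eT).ravel(),(proj(S,tf(p,E[::-1]))-eS).ravel()])
r=least_squares(res2,[.6,-.25,.39]); pe=r.x; print(pe.round(4),r.cost)
pt=least_squares(res,[.56,.17,-2.4]).x
c=np.sqrt(.5)
def slope(x,y,z): # easel seat coords -> local
    return [x,-c*y-c*z,.035+c*y-c*z]
eL=np.array([slope(x,y,z) for x,y,z in [(-.065,6e-3,-.029),(.065,6e-3,-.029),(-.065,0,0),(.065,0,0),(0,.102,0)]+[(sx*.04,y,0) for sx in(-1,1) for y in (0,.102)]+[(sx*.05,y,-.018) for sx in(-1,1) for y in (0,.124)]])
tL=np.array([(x,y,.06) for x,y in [(-.088,-.118),(.088,-.118),(-.088,.110),(.088,.110),(-.052,-.064),(.052,-.064),(-.052,.064),(.052,.064),(-.034,.11),(.034,.11)]]+[(-.034,.122,.01),(.034,.122,.01)])
for n,d in(('T',T),('S',S)):
    im=d['image'][:,:,::-1].copy(); im=cv2.resize(im,None,fx=4,fy=4,interpolation=cv2.INTER_CUBIC)
    for L,p,col in((eL,pe,(255,0,0)),(tL,pt,(0,255,255))):
        uv=proj(d,tf(p,L))
        for u in uv: cv2.circle(im,tuple(int(round(v*4+2)) for v in u),3,col,-1)
    uv=proj(d,tf(pt,tL)).mean(0)*4; x,y=map(int,uv); cv2.imwrite(f'pics/ft{n}.png',im[max(0,y-290):y+290,max(0,x-350):x+350])
    uv=proj(d,tf(pe,eL)).mean(0)*4; x,y=map(int,uv); cv2.imwrite(f'pics/fe{n}.png',im[max(0,y-290):y+290,max(0,x-350):x+350])
E
python3 fit.py | sed -n '/---/,$p'; cd pics; python3 -c "
import cv2,numpy as np
a=[cv2.resize(cv2.imread(f'{n}.png'),(400,300)) for n in ('ftT','ftS','feT','feS')]
cv2.imwrite('fitall.png',np.vstack([np.hstack(a[:2]),np.hstack(a[2:])]))"
```

```text
---
[ 0.5973 -0.2521  0.3929] 2.916191036332487
```

View pics/fitall.png

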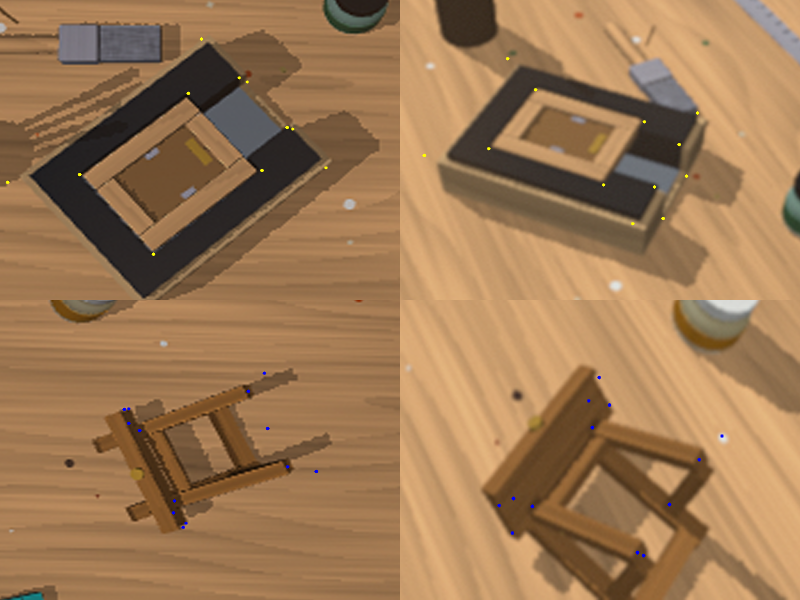

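>>> carry_out:
  rows:
    - [[-0.6,1.9,3.1,0,0.092],[-0.6,1.9,3.1,0,0.092],[-0.6,1.9,3.1,0,0.092],[-0.6,1.9,3.1,0,0.092],[-0.6,1.9,3.1,0,0.092],[-0.6,1.9,3.1,0,0.092],[-0.6,1.9,3.1,0,0.092],[-0.6,1.9,3.1,0,0.092],[-0.6,1.9,3.1,0,0.092],[-0.6,1.9,3.1,0,0.092]]
  force: 40

```text
clock: 2.5
position: [0.4515, -0.2012, 0.2315]
ee_rot: [0.0, 0.996, -0.088, 0.0]
contact_force: [0.6, -0.1, -0.3]
width: 0.0169
```

>>> carry_out:
  rows:
    - [[-0.6,1.75,3.1,0,0.092],[-0.6,1.75,3.1,0,0.092],[-0.6,1.75,3.1,0,0.092],[-0.6,1.75,3.1,0,0.092],[-0.6,1.75,3.1,0,0.092],[-0.6,1.75,3.1,0,0.092],[-0.6,1.75,3.1,0,0.092],[-0.6,1.75,3.1,0,0.092],[-0.6,1.75,3.1,0,0.092],[-0.6,1.75,3.0,0,0.092],[-0.6,0,0,0,0],[-0.6,0,0,0,0]]

```text
clock: 3.7
position: [0.6257, 0.107, 0.2308]
ee_rot: [0.0, 0.932, 0.362, -0.001]
contact_force: [0.8, -0.8, -0.3]
width: 0.0174
```

Run:
```python
from h import *
d=cams.get_image('wrist'); save(d,'w1'); print(d['eye'],d['attitude'])
a,y=np.array([.569,.1703]),-2.4067
def tr(x,yy,z): c,s=np.cos(y),np.sin(y); return [a[0]+c*x-s*yy,a[1]+s*x+c*yy,z]
print(proj(d,[tr(-.05,.062,.06),tr(.05,.062,.06),tr(.05,-.062,.06),tr(-.05,-.062,.06)]).round(1))
```

```text
[0.57060534 0.16727045 0.37178703] [0.15107372 0.91965912 0.35780496 0.05813293]
[[331.9 169.6]
 [233.3 168.9]
 [227.3  30. ]
 [340.1  30.8]]
```

View pics/w1.png

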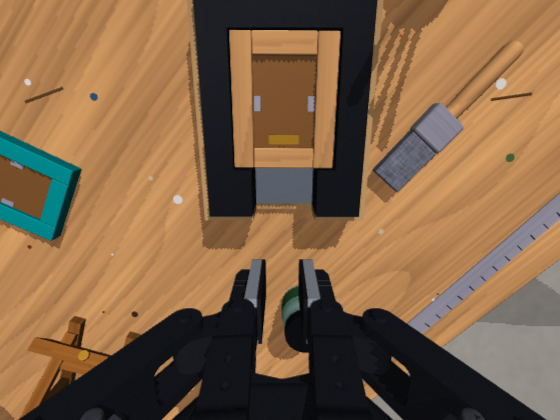

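Run:
```python
import cv2
im=cv2.imread('pics/w1.png'); 
cv2.imwrite('pics/w1c.png',cv2.resize(im[0:220,185:385],(540,594),interpolation=cv2.INTER_CUBIC))
from h import *
d=cams.get_image('wrist'); print(proj(d,[[.6257,.107,.2308]]), att(d)[:,2])
```

```text
[[283.43518636 274.65593653]] [ 0.21478153 -0.23661377 -0.94756679]
```

View pics/w1c.png

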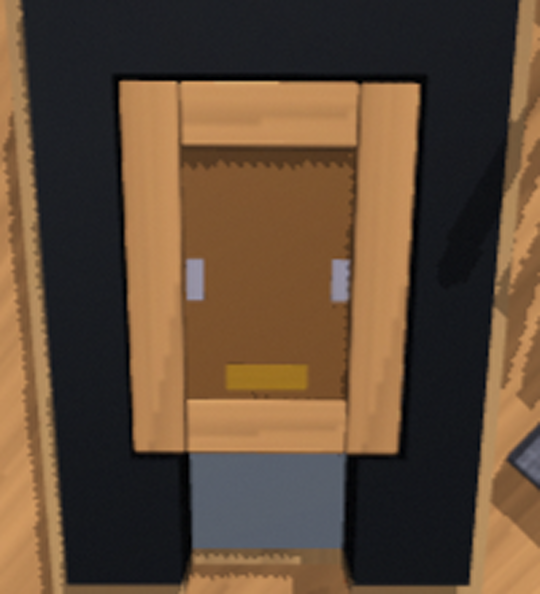

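>>> carry_out:
  rows:
    - [[-0.6,0,0,-4,0],[-0.6,0,0,-4,0],[-0.6,0,0,-4,0],[-0.6,0,0,-3.7,0],[-0.6,0,0,-2,0],[-0.6,0,0,-2,0],[-0.6,0,0,0,0]]

```text
clock: 4.5
position: [0.623, 0.105, 0.0318]
ee_rot: [-0.001, 0.933, 0.361, -0.003]
contact_force: [-0.4, 0.7, -1.0]
width: 0.017
```

>>> carry_out:
  rows:
    - [[-0.6,-0.2,0.22,0,0],[-0.6,-0.2,0.22,0,0],[-0.6,-0.2,0.22,0,0],[-0.6,0,0,0,0]]

```text
clock: 4.9
position: [0.6199, 0.1135, 0.0355]
ee_rot: [0.0, 0.932, 0.362, 0.001]
contact_force: [-0.0, 0.3, 0.2]
width: 0.0174
```

>>> carry_out:
  rows:
    - [[-0.6,-0.1,0.11,0,0],[-0.6,-0.1,0.11,0,0],[-0.6,0,0,0,0]]

```text
clock: 5.2
position: [0.6177, 0.1155, 0.0344]
ee_rot: [-0.0, 0.932, 0.362, 0.0]
contact_force: [-0.4, -0.4, -0.3]
width: 0.0175
```

>>> carry_out:
  rows:
    - [[-0.6,-0.1,0.11,0,0],[-0.6,-0.1,0.11,0,0],[-0.6,0,0,0,0]]

```text
clock: 5.5
position: [0.6159, 0.1176, 0.0343]
ee_rot: [0.0, 0.932, 0.362, 0.0]
contact_force: [0.1, 0.1, 0.4]
width: 0.0169
```

>>> carry_out:
  rows:
    - [[-0.6,-0.1,0.11,0,0],[-0.6,-0.1,0.11,0,0],[-0.6,0,0,0,0]]

```text
clock: 5.8
position: [0.6154, 0.1186, 0.0347]
ee_rot: [0.002, 0.932, 0.362, 0.001]
contact_force: [4.0, -4.0, -1.8]
width: 0.0168
```

Run:
```python
from h import *
d=cams.get_image('wrist'); save(d,'w2'); im=d['image'][:,:,::-1]
d=cams.get_image('side'); im2=d['image'][:,:,::-1]
cv2.imwrite('pics/c2.png',np.hstack([cv2.resize(im[150:350,180:380],(400,400),interpolation=cv2.INTER_CUBIC),cv2.resize(im2[140:260,210:330],(400,400),interpolation=cv2.INTER_CUBIC)]))
```

```text
(no output)
```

View pics/c2.png

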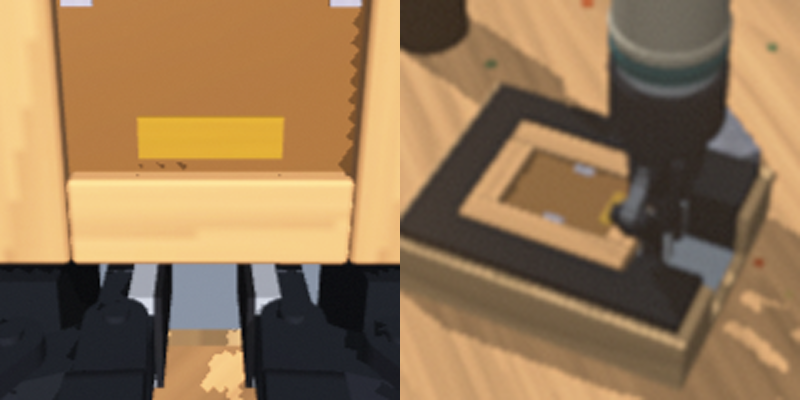

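>>> carry_out:
  rows:
    - [[-0.6,-0.13,0.15,0,0],[-0.6,0,0,0.3,0],[-0.6,0,0,0.4,0],[-0.6,0,0,0.4,0],[-0.6,0,0,0.4,0],[-0.6,0,0,0,0]]

```text
clock: 6.5
position: [0.6162, 0.1182, 0.0507]
ee_rot: [0.004, 0.932, 0.362, 0.003]
contact_force: [5.6, -8.8, -1.3]
width: 0.0172
```

Run:
```python
from h import *
d=cams.get_image('wrist'); save(d,'w3'); im=d['image'][:,:,::-1]
d=cams.get_image('side'); im2=d['image'][:,:,::-1]
cv2.imwrite('pics/c3.png',np.hstack([cv2.resize(im[0:300,130:430],(400,400),interpolation=cv2.INTER_CUBIC),cv2.resize(im2[140:260,210:330],(400,400),interpolation=cv2.INTER_CUBIC)]))
```

```text
(no output)
```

View pics/c3.png

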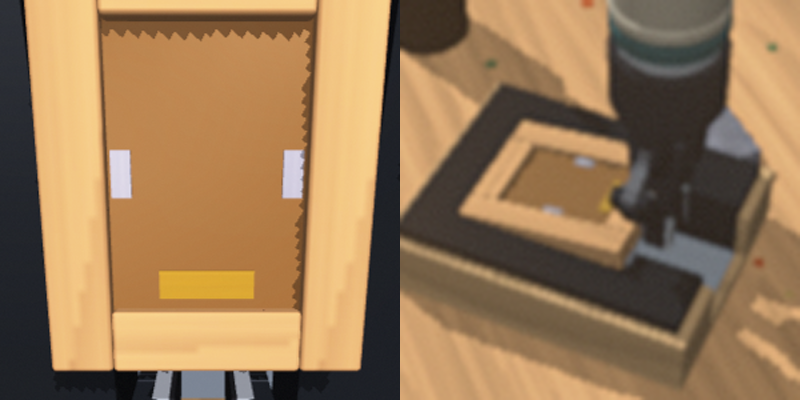

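>>> carry_out:
  rows:
    - [[-0.6,-0.01,0.01,0.4,0],[-0.6,-0.01,0.01,0.4,0],[-0.6,-0.02,0.02,0.4,0],[-0.6,-0.02,0.02,0.4,0],[-0.6,-0.03,0.03,0.4,0],[-0.6,-0.04,0.04,0.4,0],[-0.6,0,0,0,0]]

```text
clock: 7.3
position: [0.6147, 0.12, 0.075]
ee_rot: [0.003, 0.932, 0.362, 0.003]
contact_force: [4.3, -7.2, 0.4]
width: 0.017
```

>>> carry_out:
  rows:
    - [[-0.6,-0.05,0.06,0.4,0],[-0.6,-0.07,0.07,0.4,0],[-0.6,-0.08,0.09,0.4,0],[-0.6,-0.1,0.11,0.4,0],[-0.6,-0.12,0.13,0.4,0],[-0.6,0,0,0,0]]

```text
clock: 7.9
position: [0.6108, 0.1244, 0.0955]
ee_rot: [0.004, 0.932, 0.362, 0.003]
contact_force: [5.4, -7.4, 3.2]
width: 0.0173
```

Run:
```python
from h import *
d=cams.get_image('wrist'); save(d,'w4'); im=d['image'][:,:,::-1]
d=cams.get_image('side'); im2=d['image'][:,:,::-1]
cv2.imwrite('pics/c4.png',np.hstack([cv2.resize(im[0:300,130:430],(400,400),interpolation=cv2.INTER_CUBIC),cv2.resize(im2[140:260,210:330],(400,400),interpolation=cv2.INTER_CUBIC)]))
```

```text
(no output)
```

View pics/c4.png

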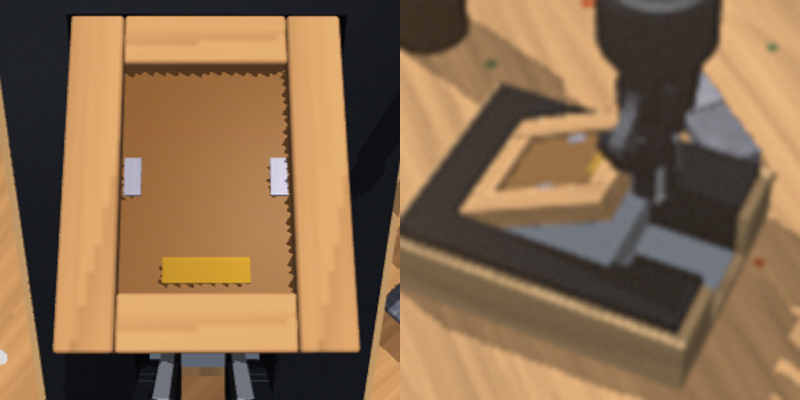

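>>> carry_out:
  rows:
    - [[-0.6,-0.13,0.15,0.4,0],[-0.6,-0.13,0.15,0.4,0],[-0.6,-0.14,0.15,0.4,0],[-0.6,-0.14,0.16,0.4,0],[-0.6,-0.16,0.17,0.4,0],[-0.6,0,0,0,0]]

```text
clock: 8.6
position: [0.6031, 0.1331, 0.1157]
ee_rot: [0.003, 0.932, 0.362, 0.003]
contact_force: [4.8, -7.3, 4.6]
width: 0.0172
```

>>> carry_out:
  rows:
    - [[-0.6,-0.19,0.21,0.35,0],[-0.6,-0.2,0.22,0.35,0],[-0.6,-0.2,0.22,0.3,0],[-0.6,-0.21,0.23,0.3,0],[-0.6,-0.21,0.24,0.3,0],[-0.6,-0.22,0.25,0.3,0],[-0.6,0,0,0,0]]

```text
clock: 9.3
position: [0.5887, 0.1486, 0.1336]
ee_rot: [0.0, 0.932, 0.362, 0.002]
contact_force: [1.9, -1.8, 1.7]
width: 0.0172
```

Run:
```python
from h import *
d=cams.get_image('wrist'); save(d,'w5'); im=d['image'][:,:,::-1]
d=cams.get_image('side'); im2=d['image'][:,:,::-1]
cv2.imwrite('pics/c5.png',np.hstack([cv2.resize(im[0:300,130:430],(400,400),interpolation=cv2.INTER_CUBIC),cv2.resize(im2[140:260,210:330],(400,400),interpolation=cv2.INTER_CUBIC)]))
```

```text
(no output)
```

View pics/c5.png

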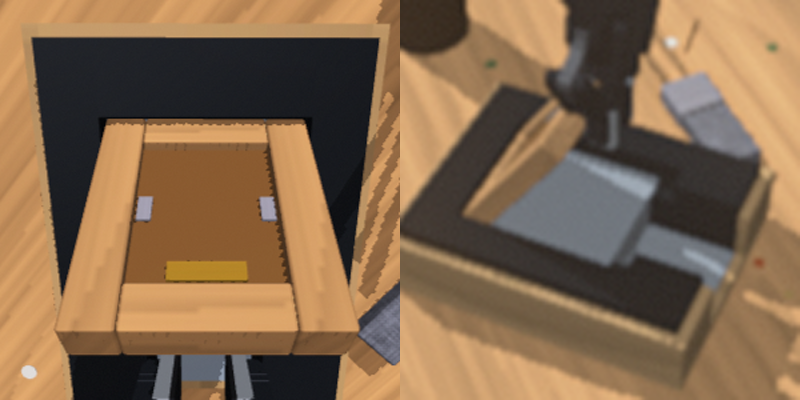

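>>> carry_out:
  rows:
    - [[-0.6,-0.18,0.2,0.2,0],[-0.6,-0.18,0.2,0.2,0],[-0.6,-0.18,0.2,0.2,0],[-0.6,-0.18,0.2,0.15,0],[-0.6,-0.18,0.2,0.1,0],[-0.6,-0.18,0.2,0.1,0],[-0.6,-0.18,0.2,0.1,0],[-0.6,-0.18,0.2,0.1,0],[-0.6,-0.18,0.2,0.1,0],[-0.6,0,0,0,0]]

```text
clock: 10.4
position: [0.5712, 0.167, 0.145]
ee_rot: [-0.0, 0.932, 0.362, -0.0]
contact_force: [0.3, -0.7, 0.1]
width: 0.0172
```

```bash
cat > look.py <<'E'
from h import *
import sys
n=sys.argv[1]
d=cams.get_image('wrist'); save(d,'w'+n); im=d['image'][:,:,::-1]
d=cams.get_image('side'); im2=d['image'][:,:,::-1]; save(d,'s'+n)
b=[int(v) for v in sys.argv[2:6]] if len(sys.argv)>2 else [100,260,190,350]
cv2.imwrite(f'pics/c{n}.png',np.hstack([cv2.resize(im,(400,400)),cv2.resize(im2[b[0]:b[1],b[2]:b[3]],(400,400),interpolation=cv2.INTER_CUBIC)]))
E
python3 look.py 6
```

```text
(no output)
```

View pics/c6.png

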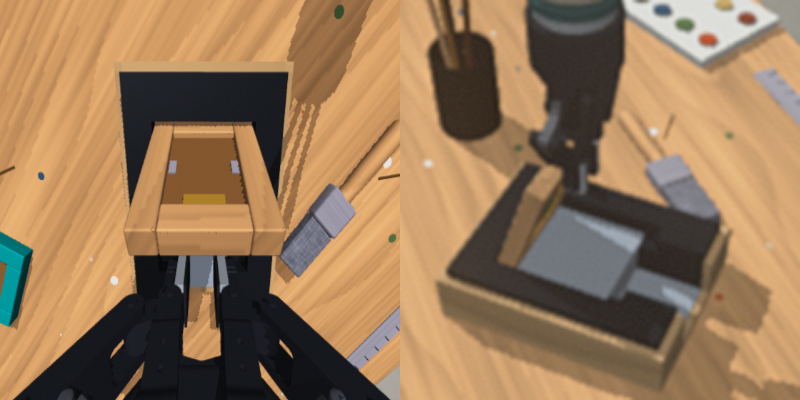

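>>> carry_out:
  rows:
    - [[-0.6,-0.16,0.18,0.15,0],[-0.6,-0.16,0.18,0.15,0],[-0.6,-0.16,0.18,0.15,0],[-0.6,-0.16,0.18,0.1,0],[-0.6,-0.16,0.18,0.1,0],[-0.6,-0.14,0.15,0.1,0],[-0.6,-0.12,0.13,0.1,0],[-0.6,-0.12,0.13,0.1,0],[-0.6,-0.12,0.13,0.1,0],[-0.6,0,0,0,0]]

```text
clock: 11.5
position: [0.5584, 0.1812, 0.1555]
ee_rot: [-0.0, 0.932, 0.362, 0.0]
contact_force: [-0.3, 0.2, -0.0]
width: 0.0168
```

```bash
python3 look.py 7
```

```text
(no output)
```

View pics/c7.png

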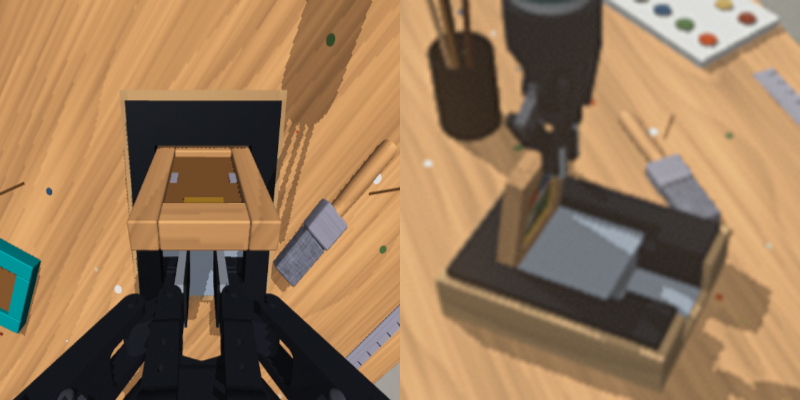

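>>> carry_out:
  rows:
    - [[-0.6,-0.1,0.11,0.1,0],[-0.6,-0.1,0.11,0.1,0],[-0.6,-0.1,0.11,0.0,0],[-0.6,-0.1,0.11,0.0,0],[-0.6,-0.1,0.11,0.0,0],[-0.6,-0.1,0.11,0.0,0],[-0.6,-0.08,0.09,0.0,0],[-0.6,0,0,0,0],[-0.6,0,0,0,0]]

```text
clock: 12.5
position: [0.5517, 0.1886, 0.1573]
ee_rot: [-0.0, 0.932, 0.362, 0.0]
contact_force: [0.1, 0.6, 0.5]
width: 0.0173
```

```bash
python3 look.py 8
```

```text
(no output)
```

View pics/c8.png

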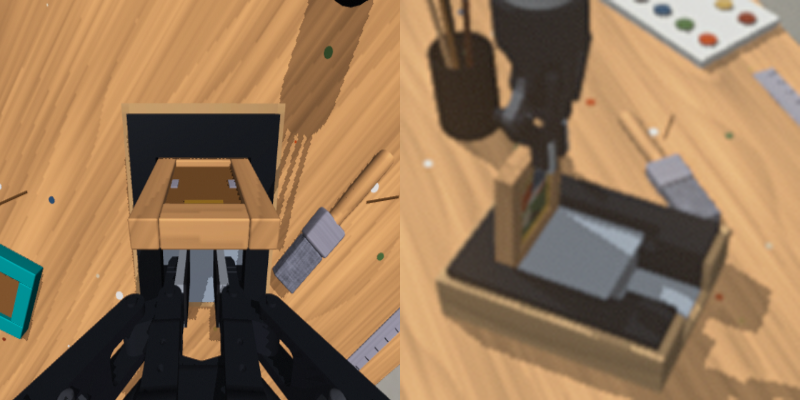

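```bash
cat > st.py <<'E'
from h import *
a,yw=np.array([.569,.1703]),-2.4067
def tr(x,yy,z): c,s=np.cos(yw),np.sin(yw); return [a[0]+c*x-s*yy,a[1]+s*x+c*yy,z]
E
python3 - <<'E'
from st import *
d=cams.get_image('wrist'); save(d,'w9'); im=d['image'][:,:,::-1]
for th in (80,85,88,90):
    t=np.radians(th);s,c=np.sin(t),np.cos(t)
    print(th,proj(d,[tr(x,-.064+.018*s+.124*c-k*s,.042+.124*s+k*c) for k in(0,.018) for x in(-.05,.05)]).round(1).tolist())
cv2.imwrite('pics/c9.png',cv2.resize(im[140:290,170:400],(800,522),interpolation=cv2.INTER_CUBIC))
E
```

```text
80 [[384.1, 283.7], [182.0, 282.6], [390.4, 254.1], [176.3, 252.9]]
85 [[387.5, 266.1], [179.0, 265.0], [393.1, 232.7], [174.0, 231.5]]
88 [[389.3, 254.4], [177.4, 253.2], [394.4, 219.0], [172.9, 217.7]]
90 [[390.4, 246.1], [176.4, 244.9], [395.2, 209.5], [172.2, 208.2]]
```

View pics/c9.png

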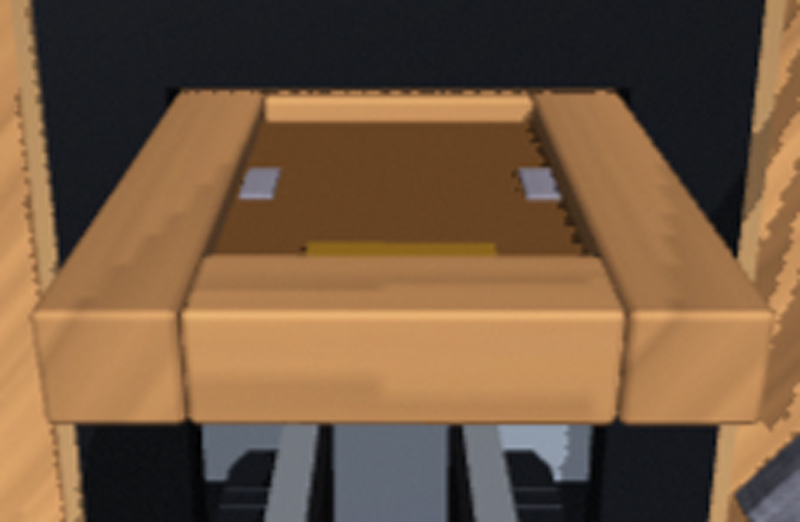

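>>> carry_out:
  rows:
    - [[-0.6,-0.1,0.11,0,0],[-0.6,-0.1,0.11,0,0],[-0.6,-0.1,0.11,0,0],[-0.6,-0.1,0.11,0,0],[-0.6,-0.1,0.11,0,0],[-0.6,-0.07,0.08,0,0],[-0.6,0,0,0,0],[-0.6,0,0,0,0]]

```text
clock: 13.45
position: [0.546, 0.1948, 0.1573]
ee_rot: [-0.0, 0.932, 0.362, 0.0]
contact_force: [-0.1, -0.9, 0.5]
width: 0.017
```

Run:
```python
from st import *
d=cams.get_image('wrist'); save(d,'w10'); im=d['image'][:,:,::-1]
for th in (85,88,90):
    t=np.radians(th);s,c=np.sin(t),np.cos(t)
    print(th,proj(d,[tr(x,-.064+.018*s+.124*c-k*s,.042+.124*s+k*c) for k in(0,.018) for x in(-.05,.05)]).round(1).tolist())
cv2.imwrite('pics/c10.png',cv2.resize(im[140:290,170:400],(800,522),interpolation=cv2.INTER_CUBIC))
```

```text
85 [[385.4, 281.7], [180.7, 280.6], [390.8, 249.7], [175.9, 248.5]]
88 [[387.2, 270.4], [179.2, 269.3], [392.1, 236.4], [174.8, 235.2]]
90 [[388.3, 262.4], [178.2, 261.3], [392.8, 227.2], [174.2, 225.9]]
```

View pics/c10.png

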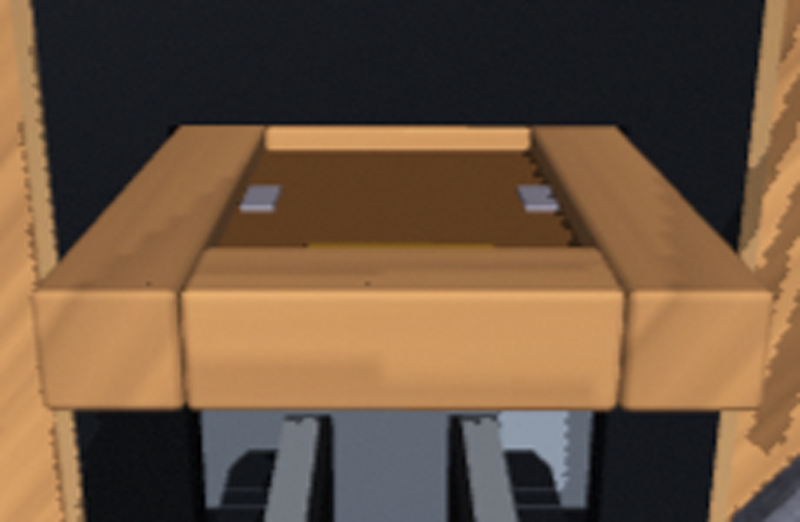

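>>> carry_out:
  rows:
    - [[-0.6,0.3,-0.3,0,0],[-0.6,0.7,-0.8,0,0],[-0.6,1.0,-1.1,0,0],[-0.3,0,0,4,0],[0,0,0,4,0],[0.2,0,0,0,0]]

```text
clock: 14.1
position: [0.5706, 0.1722, 0.2434]
ee_rot: [0.001, 0.933, 0.361, 0.006]
contact_force: [-0.2, 0.4, 0.2]
width: 0.0511
```

Run:
```python
from st import *
D={n:cams.get_image(n) for n in('wrist','top','side')}
t=np.radians(90);s,c=np.sin(t),np.cos(t)
box={}
for n,d in D.items():
    save(d,n+'11'); p=proj(d,[tr(x,-.064+.018*s+.124*c-k*s,.042+.124*s+k*c) for k in(0,.018) for x in(-.05,.05)]); print(n,p.round(1).tolist())
    im=d['image'][:,:,::-1].copy()
    m=p.mean(0).astype(int); y0=max(0,m[1]-50);x0=max(0,m[0]-60); box[n]=(x0,y0); print(x0,y0)
    cv2.imwrite(f'pics/z_{n}.png',cv2.resize(im[y0:y0+100,x0:x0+120],(600,500),interpolation=cv2.INTER_CUBIC))
```

```text
wrist [[348.6, 161.7], [206.3, 161.3], [350.5, 135.5], [204.4, 134.9]]
217 98
top [[199.4, 213.6], [235.2, 256.2], [191.5, 220.1], [227.3, 262.9]]
153 188
side [[251.0, 145.3], [229.6, 173.3], [243.9, 143.2], [222.1, 170.8]]
176 108
```

View pics/z_top.png

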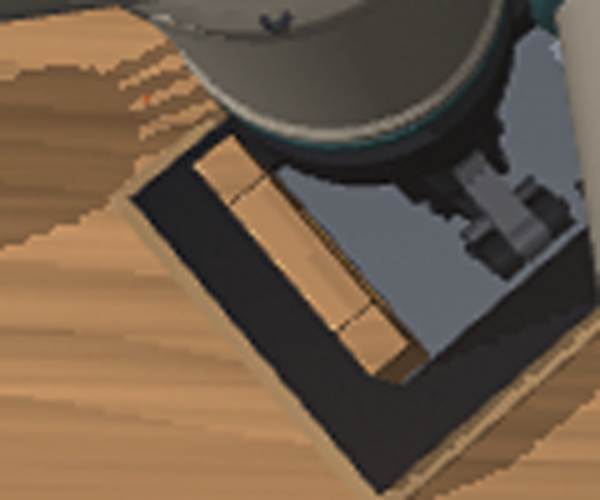

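View pics/z_side.png

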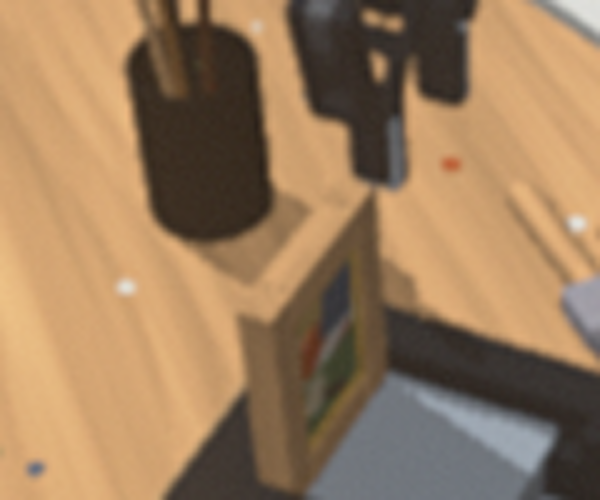

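View pics/wrist11.png

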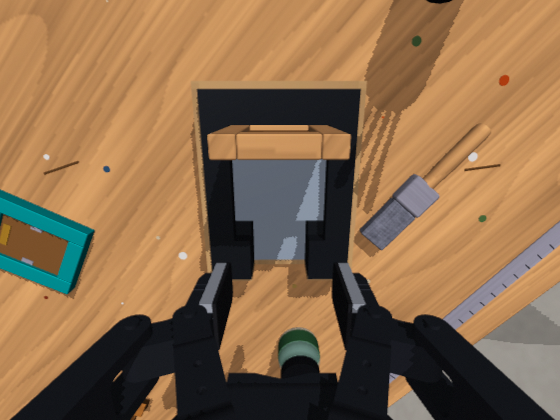

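>>> carry_out:
  rows:
    - [[0.2,0,0,0,0],[0.3,0,0,0,0]]

```text
clock: 14.45
position: [0.5654, 0.1724, 0.2358]
ee_rot: [-0.0, 0.932, 0.362, -0.001]
contact_force: [-0.1, 0.7, -0.1]
width: 0.0553
```

>>> carry_out:
  rows:
    - [[0.4,-0.3,0.36,0,0.142],[0.4,-0.3,0.36,0,0.142],[0.4,-0.3,0.36,0,0.142],[0.4,-0.3,0.36,0,0.142],[0.4,-0.3,0.36,0,0.142],[0.4,-0.3,0.36,0,0.142],[0.4,-0.3,0.36,0,0.142],[0.4,-0.3,0.36,0,0.142],[0.4,-0.3,0.36,0,0.142],[0.4,-0.3,0.37,0,0.142],[0.4,-0.3,0.37,0,0.145],[0.4,0,0,0,0]]

```text
clock: 15.65
position: [0.5323, 0.2129, 0.2364]
ee_rot: [-0.001, 0.406, 0.914, -0.001]
contact_force: [0.7, 0.4, -0.4]
width: 0.0602
```

>>> carry_out:
  rows:
    - [[0.2,0,0,0,0],[0.2,0,0,0,0]]

```text
clock: 15.85
position: [0.5331, 0.2124, 0.237]
ee_rot: [-0.0, 0.407, 0.913, -0.0]
contact_force: [1.1, 0.1, -1.4]
width: 0.051
```

Run:
```python
from st import *
d=cams.get_image('wrist'); save(d,'w12')
p=proj(d,[tr(x,-.046-k,.166) for k in(0,.018) for x in(-.05,.05)]); print(p.round(1).tolist()); s=telemetry.get_state(); print(s['position'],s['qpos'],s['ee_rot'],s['width'])
```

```text
[[270.6, 284.6], [268.7, 156.1], [293.6, 284.5], [295.1, 156.0]]
[0.53311431 0.21242136 0.23707289] [ 2.57981507e-01  2.71335914e-01  1.49704840e+00 -5.99685971e-05
  1.37363179e+00 -2.04531448e+00] [-1.46591259e-04  4.06977276e-01  9.13438258e-01 -1.55573734e-04] 0.051196840241973435
```

View pics/w12.png

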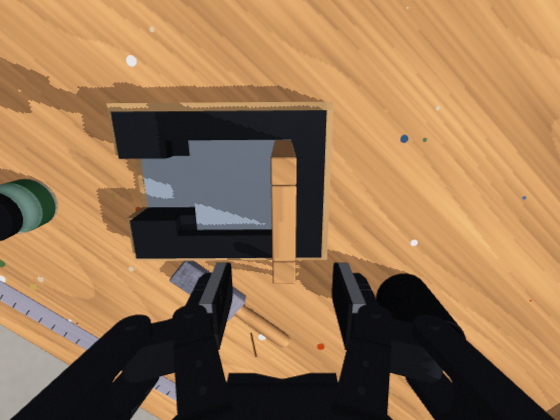

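>>> carry_out:
  rows:
    - [[0.2,0,0,-2.5,0],[0.2,0,0,-2.5,0],[0.2,0,0,-1.5,0],[0.2,0,0,-1.2,0],[0.2,0,0,-0.8,0],[0.2,0,0,0,0]]

```text
clock: 16.5
position: [0.5327, 0.2124, 0.1514]
ee_rot: [-0.001, 0.406, 0.914, -0.001]
contact_force: [-0.9, -0.6, -0.9]
width: 0.0509
```

```bash
python3 look.py 13 90 250 170 330; python3 -c "
from h import *
print(telemetry.get_state()['position'])"
```

```text
[0.53351405 0.21270644 0.15283274]
```

View pics/c13.png

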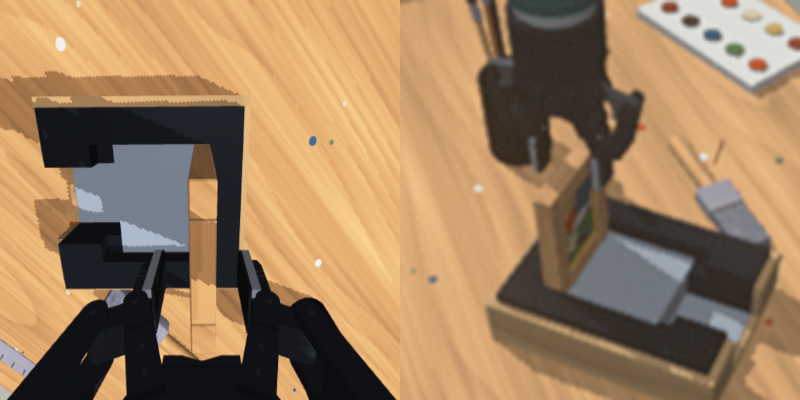

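>>> carry_out:
  rows:
    - [[0,0,0,0,0],[-0.2,0,0,0,0],[-0.3,0,0,0,0],[-0.4,0,0,0,0],[-0.45,0,0,0,0],[-0.5,0,0,0,0],[-0.6,0,0,0,0],[-0.8,0,0,0,0],[-0.9,0,0,0,0],[-0.9,0,0,0,0]]
  force: 40

```text
clock: 17.6
position: [0.5331, 0.2127, 0.1525]
ee_rot: [0.0, 0.406, 0.914, 0.0]
contact_force: [-0.1, 0.4, 2.2]
width: 0.0171
```

```bash
python3 look.py 14 90 250 170 330
```

```text
(no output)
```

View pics/c14.png

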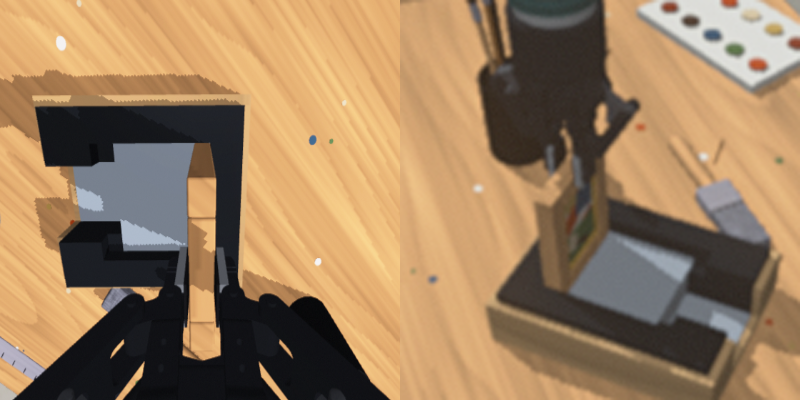

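>>> carry_out:
  rows:
    - [[-0.9,0,0,0.5,0],[-0.9,0,0,1.0,0],[-0.9,0,0,2,0],[-0.9,0,0,2.5,0],[-0.9,0,0,2.5,0],[-0.9,0,0,2,0],[-0.9,0,0,0.5,0],[-0.9,0,0,0,0]]
  force: 50

```text
clock: 18.5
position: [0.5333, 0.2127, 0.2631]
ee_rot: [0.001, 0.406, 0.914, 0.0]
contact_force: [0.6, 0.1, -1.3]
width: 0.0163
```

```bash
python3 look.py 15 60 250 150 340
```

```text
(no output)
```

View pics/c15.png

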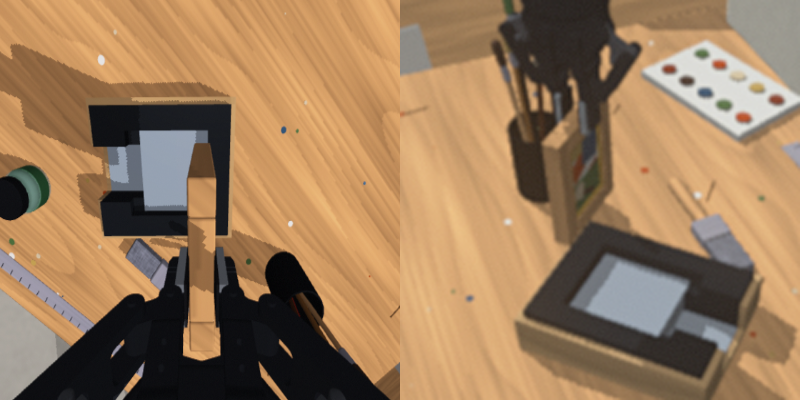

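>>> carry_out:
  rows:
    - [[-0.9,0.27,-1.94,0,-0.145],[-0.9,0.27,-1.94,0,-0.145],[-0.9,0.27,-1.94,0,-0.145],[-0.9,0.27,-1.94,0,-0.145],[-0.9,0.27,-1.94,0,-0.145],[-0.9,0.27,-1.94,0,-0.145],[-0.9,0.27,-1.94,0,-0.145],[-0.9,0.27,-1.94,0,-0.145],[-0.9,0.27,-1.94,0,-0.145],[-0.9,0.27,-1.94,0,-0.145],[-0.9,0.27,-1.94,0,-0.145],[-0.9,0.27,-1.94,0,-0.145]]

```text
clock: 19.8
position: [0.5646, -0.0208, 0.2605]
ee_rot: [-0.001, 0.961, 0.276, -0.002]
contact_force: [-0.0, 0.3, -1.1]
width: 0.0164
```

>>> carry_out:
  rows:
    - [[-0.9,0.27,-1.94,0,-0.145],[-0.9,0.27,-1.94,0,-0.145],[-0.9,0.27,-1.94,0,-0.145],[-0.9,0.27,-1.94,0,-0.145],[-0.9,0.27,-1.94,0,-0.145],[-0.9,0.27,-1.94,0,-0.145],[-0.9,0.27,-1.94,0,-0.145],[-0.9,0.27,-1.94,0,-0.145],[-0.9,0.27,-1.94,0,-0.145],[-0.9,0.26,-1.94,0,-0.145],[-0.9,0.2,-1.9,0,-0.145],[-0.9,0,0,0,0]]

```text
clock: 21.0
position: [0.5938, -0.2355, 0.2601]
ee_rot: [0.001, 0.87, -0.494, -0.001]
contact_force: [0.8, 2.1, -1.2]
width: 0.0169
```

>>> carry_out:
  rows:
    - [[-0.9,0,-1.9,0,-0.147],[-0.9,0,0,0,0],[-0.9,0,0,0,0]]

```text
clock: 21.3
position: [0.5939, -0.2511, 0.2613]
ee_rot: [-0.0, 0.833, -0.554, -0.001]
contact_force: [-0.2, -0.3, -1.2]
width: 0.0166
```

```bash
python3 look.py 16 250 420 300 470
python3 - <<'E'
from h import *
s=telemetry.get_state(); print(s['position'],s['ee_rot'],s['qpos'],s['width'])
d=cams.get_image('top'); save(d,'t16'); cv2.imwrite('pics/t16c.png',cv2.resize(d['image'][140:290,370:560,::-1],(760,600),interpolation=cv2.INTER_CUBIC))
E
```

```text
[ 0.59409368 -0.25084043  0.26189337] [-3.29370397e-04  8.32638903e-01 -5.53815685e-01 -7.31862658e-04] [-5.07781884e-01  3.69717469e-01  1.29000291e+00  7.75390387e-04
  1.48327935e+00  6.66030086e-01] 0.016458472772543892
```

View pics/c16.png

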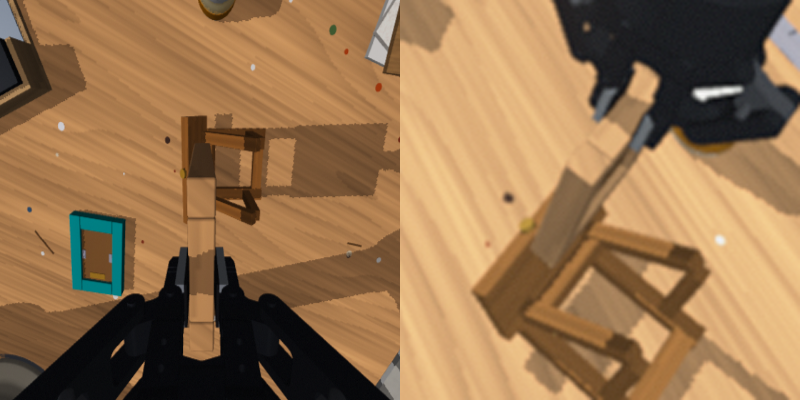

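View pics/t16c.png

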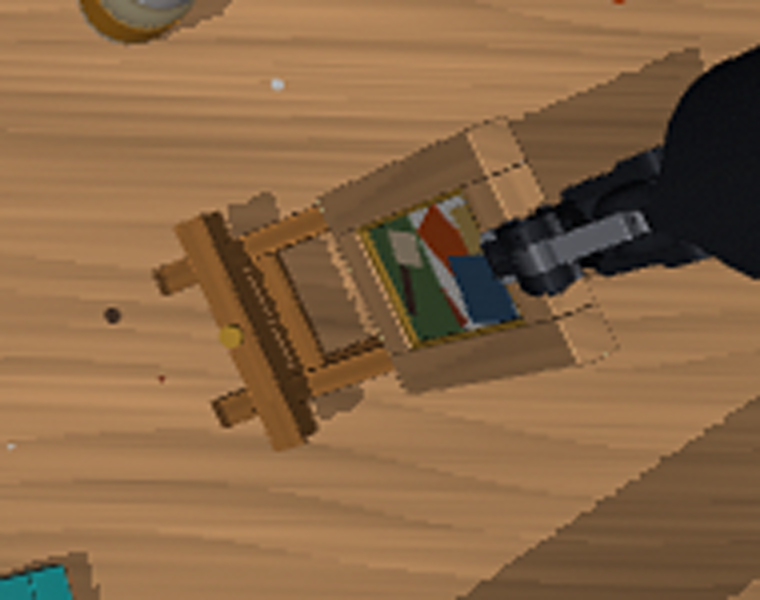

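>>> carry_out:
  rows:
    - [[-0.9,0.26,0,0,-0.004],[-0.9,0,0,-2,0],[-0.9,0,0,-2.5,0],[-0.9,0,0,-2,0],[-0.9,0,0,-1.5,0],[-0.9,0,0,-1,0],[-0.9,0,0,-0.5,0],[-0.9,0,0,0,0]]

```text
clock: 22.25
position: [0.5969, -0.2519, 0.167]
ee_rot: [0.0, 0.831, -0.557, -0.0]
contact_force: [-0.8, 0.8, -2.2]
width: 0.0169
```

```bash
python3 look.py 17 280 420 320 460
python3 - <<'E'
from h import *
s=telemetry.get_state(); print(s['position'],s['contact_force'])
d=cams.get_image('top'); save(d,'t17'); cv2.imwrite('pics/t17c.png',cv2.resize(d['image'][150:280,390:540,::-1],(692,600),interpolation=cv2.INTER_CUBIC))
E
```

```text
[ 0.59749999 -0.25237381  0.16817151] [ 0.16169957  0.04741374 -1.08011413]
```

View pics/c17.png

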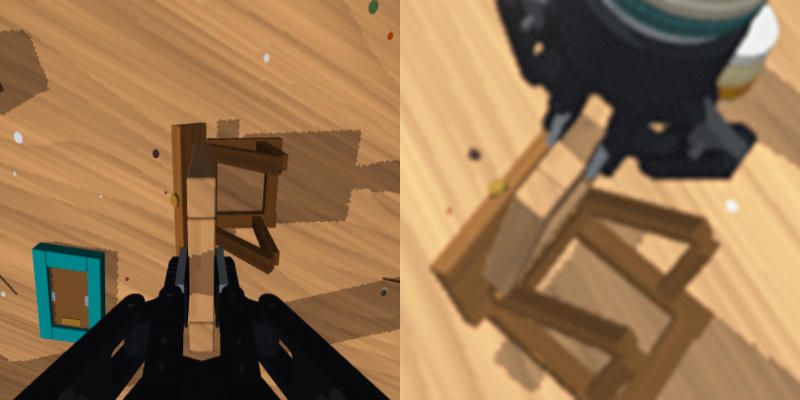

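View pics/t17c.png

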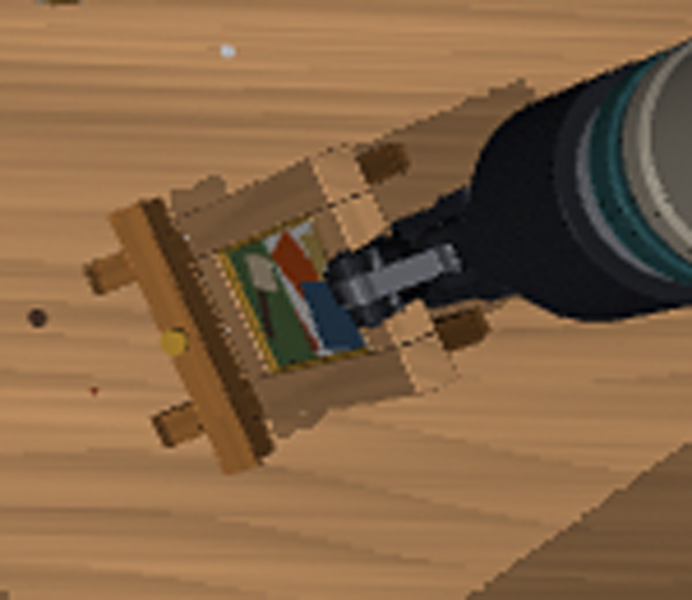

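>>> carry_out:
  rows:
    - [[-0.9,0,0,-0.3,0],[-0.9,0,0,-0.3,0],[-0.9,0,0,-0.3,0],[-0.9,0,0,0,0]]

```text
clock: 22.8
position: [0.5965, -0.252, 0.1577]
ee_rot: [0.0, 0.831, -0.557, -0.001]
contact_force: [-0.3, -0.3, -1.7]
width: 0.0164
```

>>> carry_out:
  rows:
    - [[-0.9,0,0,-0.15,0],[-0.9,0,0,-0.15,0],[-0.9,0,0,0,0]]

```text
clock: 23.1
position: [0.597, -0.2519, 0.1564]
ee_rot: [-0.0, 0.831, -0.557, 0.0]
contact_force: [-1.1, 1.3, 4.0]
width: 0.0166
```

>>> carry_out:
  rows:
    - [[-0.9,-0.08,0.18,0,0],[-0.9,0,0,-0.1,0],[-0.9,0,0,0,0]]

```text
clock: 23.4
position: [0.5963, -0.2501, 0.1546]
ee_rot: [-0.0, 0.831, -0.557, 0.0]
contact_force: [-1.1, 1.0, 4.1]
width: 0.0165
```

>>> carry_out:
  rows:
    - [[-0.9,-0.06,0.14,0,0],[-0.9,0,0,-0.1,0],[-0.9,0,0,0,0]]

```text
clock: 23.7
position: [0.5961, -0.2494, 0.1543]
ee_rot: [0.0, 0.831, -0.557, 0.001]
contact_force: [-1.7, -0.2, 6.5]
width: 0.0167
```

```bash
python3 look.py 18 280 420 320 460
python3 - <<'E'
from h import *
d=cams.get_image('top'); save(d,'t18'); cv2.imwrite('pics/t18c.png',cv2.resize(d['image'][150:280,390:540,::-1],(692,600),interpolation=cv2.INTER_CUBIC))
E
```

```text
(no output)
```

View pics/c18.png

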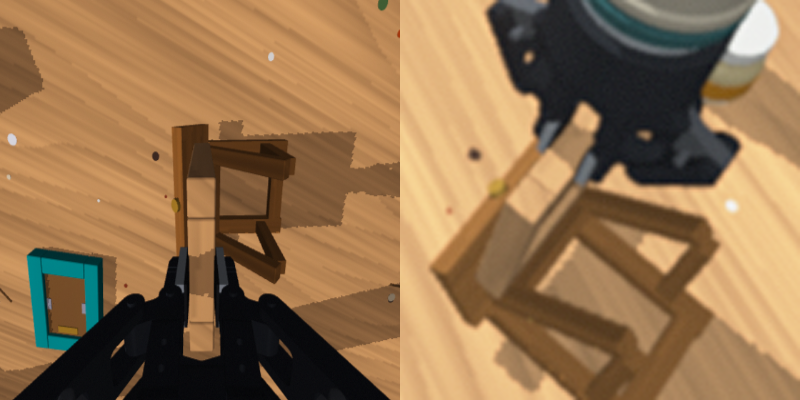

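View pics/t18c.png

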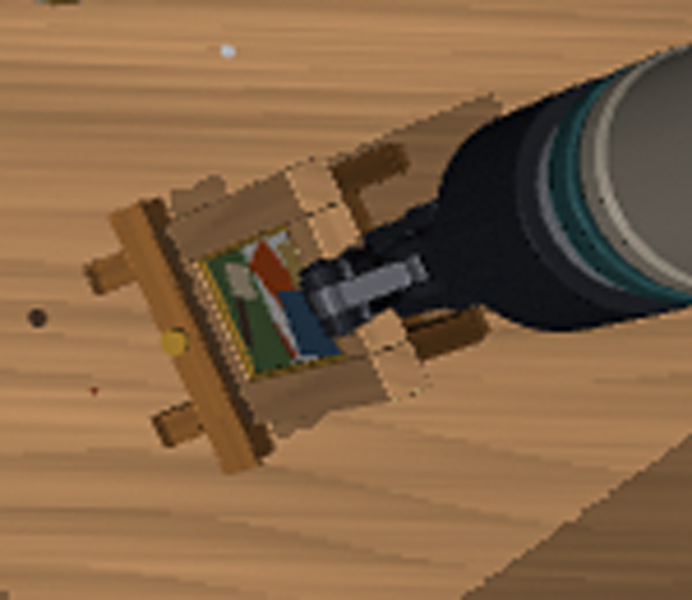

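>>> carry_out:
  rows:
    - [[-0.55,0,0,0,0],[-0.5,0,0,0,0],[-0.45,0,0,0,0],[-0.4,0,0,0,0],[-0.35,0,0,0,0],[-0.3,0,0,0,0],[-0.3,0,0,0,0]]
  force: 20

```text
clock: 24.55
position: [0.5955, -0.249, 0.1533]
ee_rot: [0.0, 0.831, -0.557, 0.0]
contact_force: [-0.3, -0.1, 0.0]
width: 0.0294
```

```bash
python3 look.py 19 280 420 320 460
python3 - <<'E'
import cv2
cv2.imwrite('pics/w19c.png',cv2.resize(cv2.imread('pics/w19.png')[160:390,200:370],(444,600),interpolation=cv2.INTER_CUBIC))
E
```

```text
(no output)
```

View pics/c19.png

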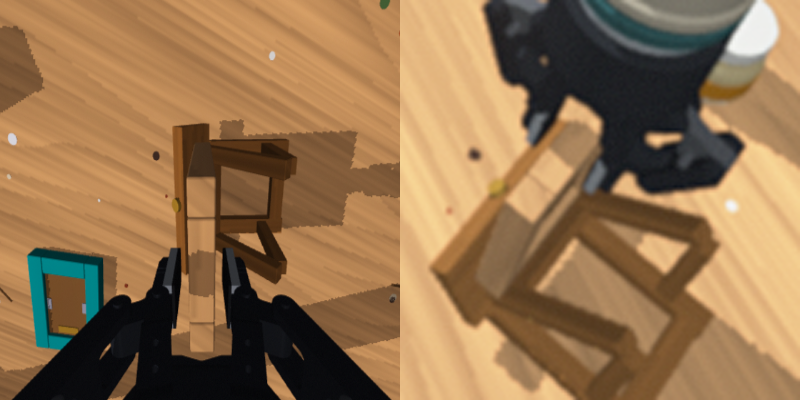

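View pics/w19c.png

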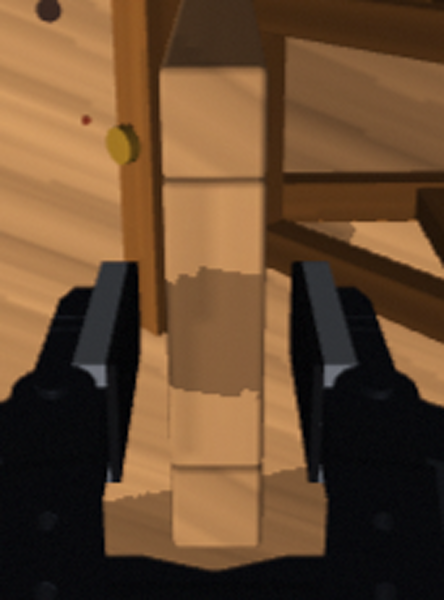

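>>> carry_out:
  rows:
    - [[-0.3,0.08,-0.18,0,0],[-0.3,0.08,-0.18,0,0],[-0.3,0.08,-0.18,0,0],[-0.3,0.08,-0.18,0,0],[-0.3,0.08,-0.18,0,0],[-0.3,0.08,-0.18,0,0],[-0.3,0,0,0,0],[-0.3,0,0,0,0]]

```text
clock: 25.45
position: [0.6003, -0.2598, 0.1532]
ee_rot: [0.0, 0.831, -0.557, -0.0]
contact_force: [0.1, -0.2, 0.1]
width: 0.0296
```

```bash
python3 look.py 20 280 420 320 460
python3 - <<'E'
import cv2
cv2.imwrite('pics/w20c.png',cv2.resize(cv2.imread('pics/w20.png')[120:390,180:390],(466,600),interpolation=cv2.INTER_CUBIC))
E
```

```text
(no output)
```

View pics/c20.png

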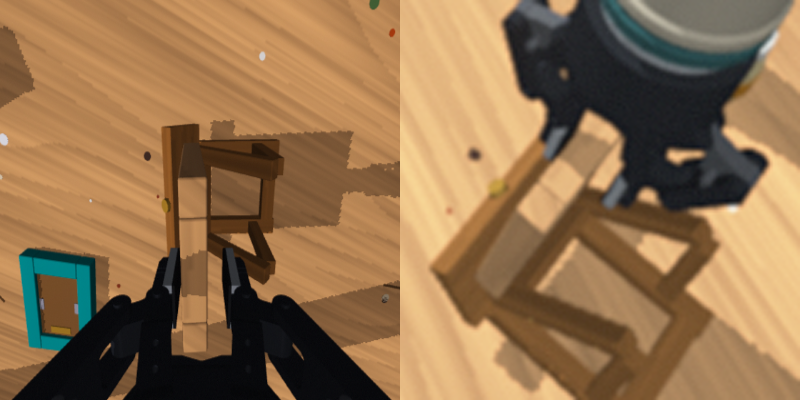

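View pics/w20c.png

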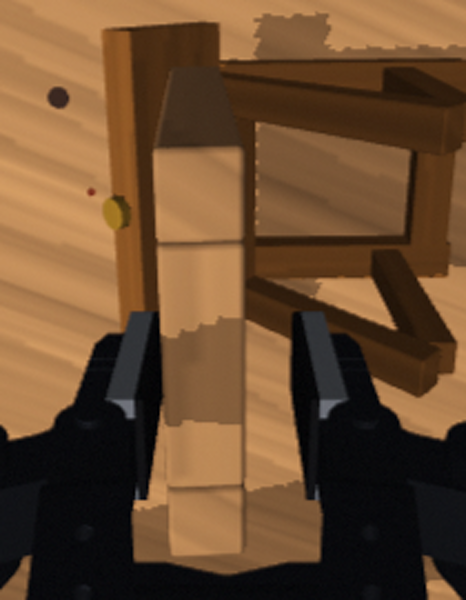

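>>> carry_out:
  rows:
    - [[-0.3,0.06,-0.14,0,0],[-0.3,0.06,-0.14,0,0],[-0.3,0.06,-0.14,0,0],[-0.3,0.06,-0.14,0,0],[-0.3,0.06,-0.14,0,0],[-0.3,0.06,-0.14,0,0],[-0.3,0.06,-0.14,0,0],[-0.3,0,0,0,0],[-0.3,0,0,0,0]]

```text
clock: 26.45
position: [0.6046, -0.2697, 0.1533]
ee_rot: [0.0, 0.831, -0.557, 0.0]
contact_force: [0.2, -1.6, -0.2]
width: 0.0301
```

```bash
python3 look.py 21 280 420 320 460
python3 - <<'E'
import cv2
cv2.imwrite('pics/w21c.png',cv2.resize(cv2.imread('pics/w21.png')[120:390,180:390],(466,600),interpolation=cv2.INTER_CUBIC))
E
```

View pics/c21.png

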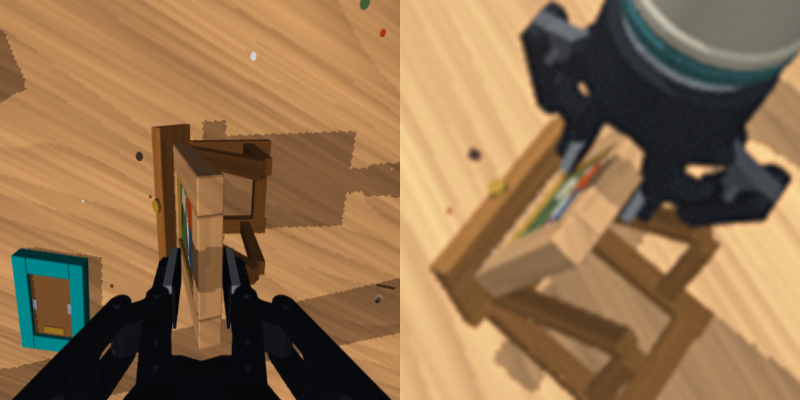

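View pics/w21c.png

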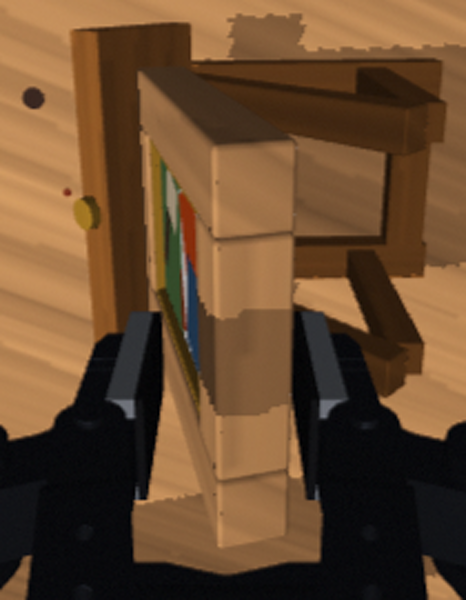

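>>> carry_out:
  rows:
    - [[-0.25,0,0,-0.1,0],[-0.2,0,0,-0.1,0],[-0.15,0,0,-0.1,0],[-0.1,0,0,-0.1,0],[-0.05,0,0,-0.1,0],[0,0,0,-0.1,0],[0.05,0,0,-0.1,0],[0.1,0,0,-0.1,0],[0.15,0,0,0,0],[0.2,0,0,0,0],[0.2,0,0,0,0]]

```text
clock: 27.65
position: [0.6045, -0.2696, 0.1453]
ee_rot: [0.0, 0.831, -0.557, 0.0]
contact_force: [0.8, 0.0, -0.4]
width: 0.0517
```

```bash
python3 look.py 22 280 420 320 460
python3 - <<'E'
import cv2
cv2.imwrite('pics/w22c.png',cv2.resize(cv2.imread('pics/w22.png')[120:390,180:390],(466,600),interpolation=cv2.INTER_CUBIC))
E
```

```text
(no output)
```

View pics/c22.png

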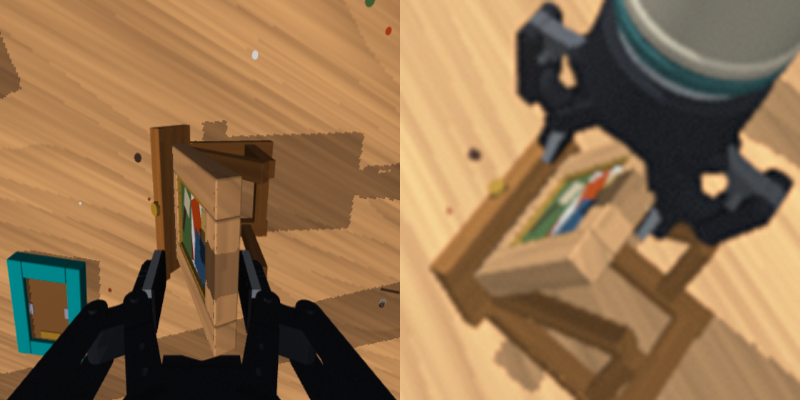

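View pics/w22c.png

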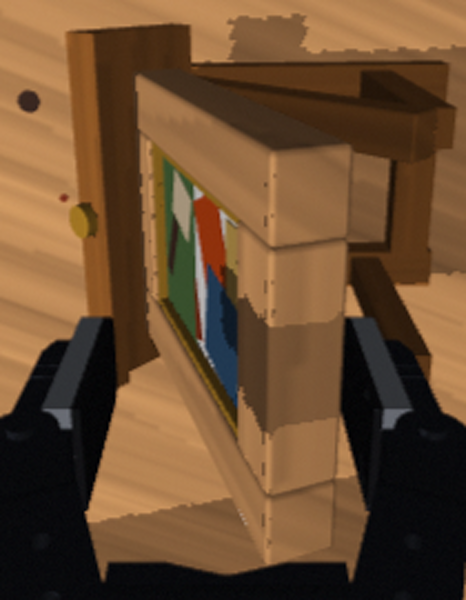

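>>> carry_out:
  rows:
    - [[0.24,0.05,-0.11,-0.12,0],[0.28,0.05,-0.11,-0.12,0],[0.32,0.05,-0.11,-0.12,0],[0.36,0.05,-0.11,-0.12,0],[0.4,0.05,-0.11,-0.12,0],[0.44,0.05,-0.11,-0.12,0],[0.48,0.05,-0.11,-0.12,0],[0.48,0.08,-0.18,-0.14,0],[0.48,0.08,-0.18,-0.14,0],[0.48,0.08,-0.18,-0.14,0],[0.48,0.08,-0.18,-0.14,0],[0.48,0,0,0,0]]

```text
clock: 28.95
position: [0.6113, -0.2847, 0.131]
ee_rot: [0.0, 0.831, -0.557, -0.0]
contact_force: [0.2, -0.1, 0.0]
width: 0.0634
```

```bash
python3 look.py 23 280 420 320 460
python3 - <<'E'
import cv2
cv2.imwrite('pics/w23c.png',cv2.resize(cv2.imread('pics/w23.png')[120:390,180:390],(466,600),interpolation=cv2.INTER_CUBIC))
E
```

```text
(no output)
```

View pics/c23.png

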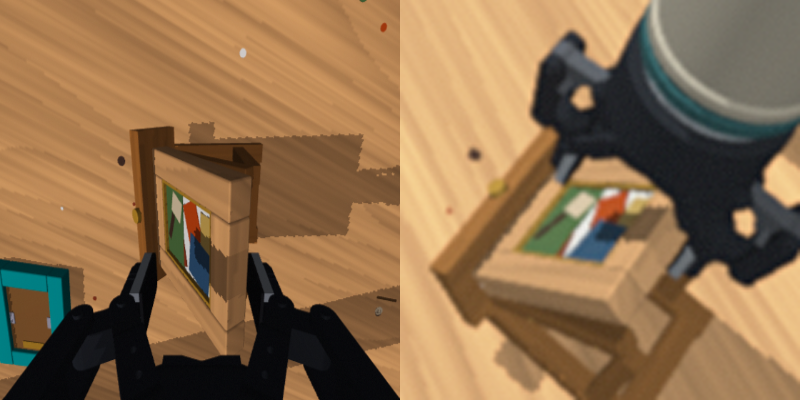

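View pics/w23c.png

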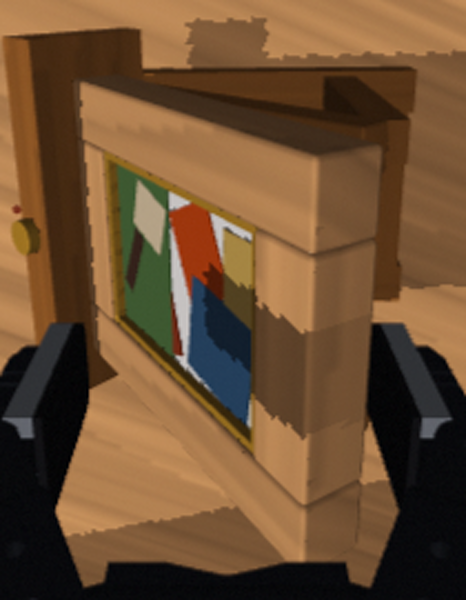

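>>> carry_out:
  rows:
    - [[0.48,0,0,-0.4,0],[0.48,0.08,-0.18,-0.15,0],[0.48,0.08,-0.18,-0.15,0],[0.48,0.08,-0.18,-0.18,0],[0.48,0.08,-0.18,-0.2,0],[0.48,0.08,-0.18,-0.2,0],[0.48,0.08,-0.18,-0.2,0],[0.48,0.08,-0.18,-0.2,0],[0.48,0,0,0,0]]

```text
clock: 29.95
position: [0.6168, -0.2972, 0.114]
ee_rot: [0.0, 0.831, -0.557, -0.0]
contact_force: [0.6, -0.6, -0.9]
width: 0.0633
```

```bash
python3 look.py 24 280 420 320 460
python3 - <<'E'
import cv2
cv2.imwrite('pics/w24c.png',cv2.resize(cv2.imread('pics/w24.png')[120:390,180:390],(466,600),interpolation=cv2.INTER_CUBIC))
E
```

```text
(no output)
```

View pics/c24.png

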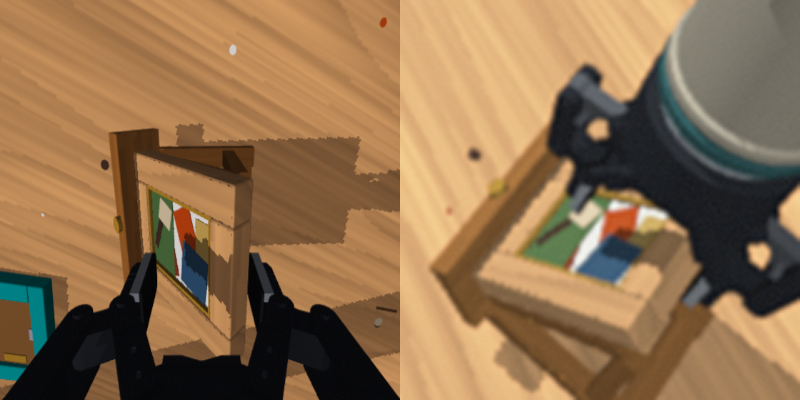

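View pics/w24c.png

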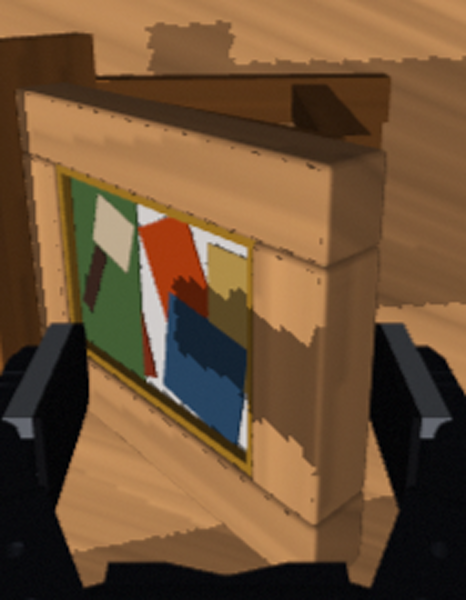

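>>> carry_out:
  rows:
    - [[0.48,0.06,-0.14,-0.15,0],[0.48,0.06,-0.14,-0.15,0],[0.48,0.06,-0.14,-0.15,0],[0.48,0.06,-0.14,-0.1,0],[0.48,0.06,-0.14,0,0],[0.48,0.06,-0.14,0,0],[0.48,0.06,-0.14,0,0],[0.48,0.06,-0.14,0,0],[0.48,0,0,0,0]]

```text
clock: 30.95
position: [0.6217, -0.3085, 0.1091]
ee_rot: [0.0, 0.831, -0.557, 0.0]
contact_force: [0.5, -0.3, -0.4]
width: 0.0632
```

```bash
python3 look.py 25 280 420 320 460
python3 - <<'E'
import cv2
cv2.imwrite('pics/w25c.png',cv2.resize(cv2.imread('pics/w25.png')[120:390,180:390],(466,600),interpolation=cv2.INTER_CUBIC))
E
```

```text
(no output)
```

View pics/c25.png

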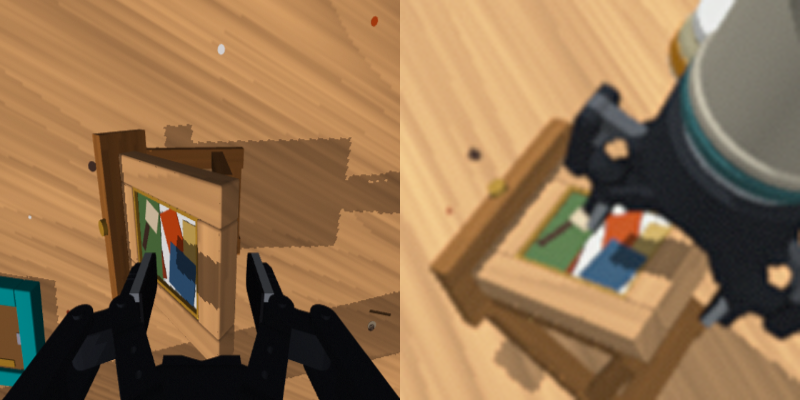

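View pics/w25c.png

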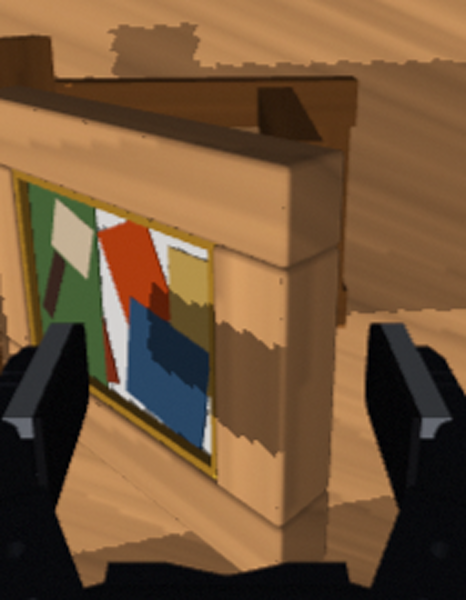

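>>> carry_out:
  rows:
    - [[0.48,0,0,0.5,0],[0.48,0,0,1,0],[0.48,0,0,2,0],[0.48,0,0,3,0],[0.48,0,0,3,0],[0.48,0,0,3,0],[0.48,-3,0,2,0],[0.48,-4,0,0,0],[0.48,-4,0,0,0],[0.48,-4,0,0,0],[0.48,-4,0,0,0],[0.48,0,0,0,0]]

```text
clock: 32.25
position: [0.4271, -0.3074, 0.2555]
ee_rot: [0.001, 0.83, -0.558, -0.001]
contact_force: [0.7, 0.0, 0.8]
width: 0.0633
```

Run:
```python
from h import *
D={n:cams.get_image(n) for n in('side','top')}
p=[.5973,-.2521,.3929]; c=np.sqrt(.5)
cc,ss=np.cos(p[2]),np.sin(p[2])
def W(x,y,z):
    l=[x,-c*y-c*z,.035+c*y-c*z]; return [p[0]+cc*l[0]-ss*l[1],p[1]+ss*l[0]+cc*l[1],l[2]]
pts=[W(x,y,-.018) for y in(0,.124) for x in(-.05,.05)]
o=[]
for n,d in D.items():
    save(d,n+'26'); uv=proj(d,pts); print(n,uv.round(1).tolist())
    m=uv.mean(0).astype(int); y0,x0=min(m[1]-55,320),m[0]-60
    im=cv2.resize(d['image'][y0:y0+100,x0:x0+120,::-1],(480,400),interpolation=cv2.INTER_CUBIC)
    for u in uv: cv2.circle(im,(int((u[0]-x0+.5)*4),int((u[1]-y0+.5)*4)),3,(255,0,255),-1)
    o.append(im[:, :400])
    for t in ['jar_ochre','jar_green','brush','brush_pot']:
        print(t,[( [round(v) for v in b['xy']],round(b['confidence'],2)) for b in finder.boxes_of(d,t)][:2])
cv2.imwrite('pics/fin.png',np.hstack(o))
s=telemetry.get_state(); print(s['clock'],s['position'],s['contact_force'])
```

```text
side [[343.7, 376.8], [376.8, 335.7], [400.8, 400.8], [435.1, 350.6]]
jar_ochre [([443, 302], 0.74), ([214, 120], 0.64)]
jar_green []
brush []
brush_pot [([212, 118], 0.73)]
top [[443.0, 242.4], [423.5, 199.1], [505.5, 222.4], [482.9, 174.8]]
jar_ochre [([407, 134], 0.83), ([465, 209], 0.18)]
jar_green [([320, 142], 0.9)]
brush [([203, 163], 0.73)]
brush_pot [([90, 230], 0.6)]
32.75 [ 0.43226129 -0.3082351   0.2536989 ] [-0.88517722  0.00817507  0.42742552]
```

View pics/fin.png

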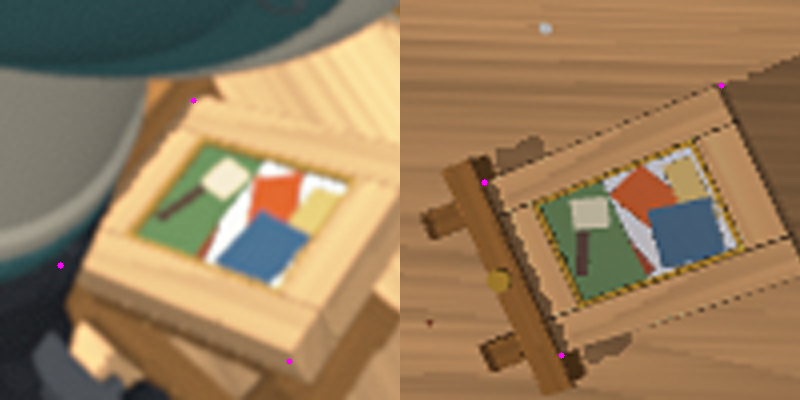

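View pics/top26.png

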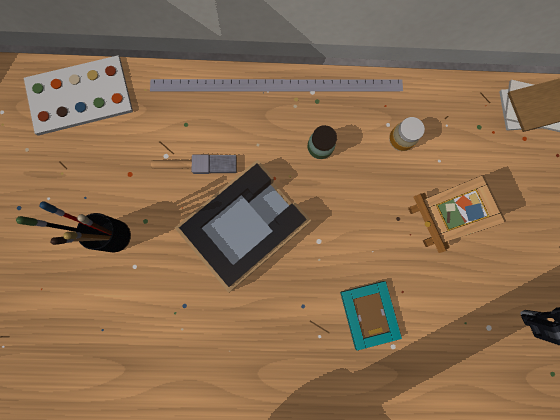

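>>> carry_out:
  rows:
    - [[0.48,0,-4,0,0],[0.48,0,-4,0,0],[0.48,0,-4,0,0],[0.48,0,-4,0,0],[0.48,0,-4,0,0],[0.48,0,0,0,0]]

```text
clock: 33.35
position: [0.4312, -0.5136, 0.2521]
ee_rot: [0.001, 0.83, -0.558, 0.0]
contact_force: [-0.2, 0.5, -0.1]
width: 0.0632
```

Run:
```python
from h import *
d=cams.get_image('side'); save(d,'side27'); cv2.imwrite('pics/s27c.png',cv2.resize(d['image'][320:420,330:450,::-1],(720,600),interpolation=cv2.INTER_CUBIC))
d=cams.get_image('top'); save(d,'top27'); cv2.imwrite('pics/t27c.png',cv2.resize(d['image'][160:260,405:525,::-1],(720,600),interpolation=cv2.INTER_CUBIC))
```

```text
(no output)
```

View pics/s27c.png

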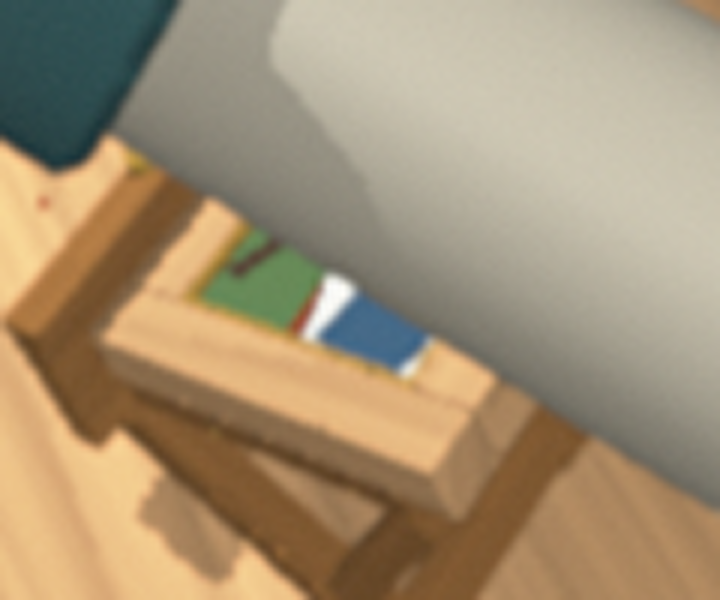

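View pics/t27c.png

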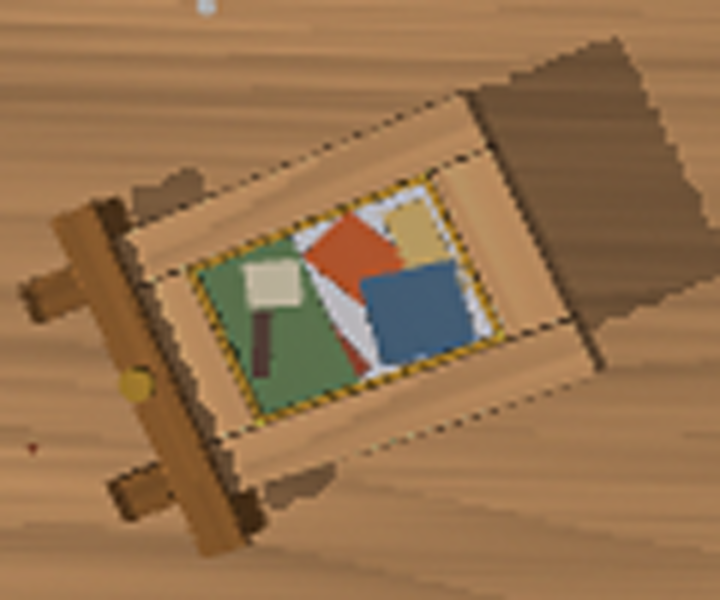

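Run:
```python
from h import *
from scipy.optimize import least_squares
import pickle
T,S=pickle.load(open('cal.pkl','rb'))
p=[.5973,-.2521,.3929]; c=np.sqrt(.5); cc,ss=np.cos(p[2]),np.sin(p[2])
def W(q):
    x,y,z=q; l=[x,-c*y-c*z,.035+c*y-c*z]; return [p[0]+cc*l[0]-ss*l[1],p[1]+ss*l[0]+cc*l[1],l[2]]
# face points (x,y) relative to centre on front face
F=np.array([(.05,.062),(-.05,.062),(.03,-.042),(.03,.042),(-.03,.042),(-.03,-.042)])
zf=np.array([-.009]*2+[-.009]*4)
oT=np.array([(467,93),(600,370),(190,268),(430,178),(502,337),(262,422)])/6+[405,160]
FS=np.array([(-.05,.062),(-.03,-.042),(-.03,.042)]) 
oS=np.array([(435,472),(195,296),(415,378)])/6+[330,320]
def pts(P,F):
    x,y,z,pit,yaw=P; out=[]
    for u,v in F:
        a=u*np.cos(yaw)-v*np.sin(yaw); b=u*np.sin(yaw)+v*np.cos(yaw); w=-.009
        out.append(W((x+a, y+b*np.cos(pit)-w*np.sin(pit), z+b*np.sin(pit)+w*np.cos(pit))))
    return np.array(out)
def res(P): return np.concatenate([(proj(T,pts(P,F))-oT).ravel(),(proj(S,pts(P,FS))-oS).ravel()])
print(proj(T,pts([0,.062,-.009,0,0],F)).round(1)-oT.round(1)); print(proj(S,pts([0,.062,-.009,0,0],FS)).round(1)-oS.round(1))
r=least_squares(res,[0,.062,-.009,0,0],x_scale=[.01,.01,.01,.1,.1]); print(r.x.round(4),r.cost,r.fun.round(1))
```

```text
[[ 0.1 -0.7]
 [ 0.5  0.7]
 [-0.5 -0.5]
 [ 0.1 -1.4]
 [ 1.4  0.2]
 [-0.5  0.2]]
[[-1.7  2.1]
 [-3.8  1.9]
 [-1.7  3. ]]
[ 0.0017  0.0634 -0.0104 -0.0306 -0.0041] 13.201033325882799 [-0.3 -1.7  0.6 -0.2 -0.2 -1.3 -0.  -2.3  1.4 -0.7 -0.2 -0.7 -1.2 -0.2
 -2.7  1.4 -1.2  1. ]
```

Run:
```python
from h import *
print(manip.sign_off()); print(telemetry.get_state()['clock'])
```

```text
the job is handed in; nothing more can be done
None
the job is handed in; nothing more can be done
```

The framed painting is on the easel and I handed the job in at about 33.5 s; sign-off reports no verdict.

**What I did:**
- **Tipping:** I pushed on the frame's top edge at the finger channel and raised it in an arc, with the foot braced against the cutout wall, until it stood upright.
- **Moving:** I gripped the top wooden member, lifted the frame out, turned it face out and lowered it into the angle between ledge and rails.
- **Setting down:** I opened the fingers and let it lean back slowly on the rear finger until it rested on the rails.

**Last checks:**

| Check | Fitted from the images | Allowed |
|---|---|---|
| Frame centre, sideways from the easel's middle | 1.7 mm | within 20 mm |
| Frame centre, up the slope | 63.4 mm | 55 to 68 mm |
| Frame centre, along the easel's z axis | -10.4 mm | -16 to -5 mm |
| Tilt off the rails | 1.8° | about 7° |
| Upright along the rails | within 0.3° | about 7° |

- The arm was clear of everything, with no contact force beyond sensor noise.
- In the top picture the jars, brush and pot showed no visible shift from where they started.

**What disagreed:**
- **Side camera:** it differed from the nominal seated pose by 2 to 4 pixels, while the top camera agreed within about 1.5 pixels. The arm partly blocked the side view.
- **Foot edge:** it is hidden in the lip's shadow, so I inferred its position from the top corners and the picture opening rather than seeing it.
- **Missed detections:** in the last side picture the detector did not find the green jar or the brush. The top picture showed both.

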